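# Check the surface pH of poured agar plates

## Robot

A 6-joint arm with a two-finger parallel gripper is mounted at the origin on the work surface. World frame = base frame: x ahead of the robot, y to its left, z up, the work surface at z = 0. Lengths are in m, angles in degrees, forces in N, time in s.
With the tool pointing down it reaches from about 0.4 to 0.825 m from the base axis. Payload 7 kg.
Tool frame: the origin (TCP) lies at the very end of the fingers, on their centre line; the grasp point (between the pads) lies r.grip_depth behind it (r.grip_depth is the distance from the TCP to the grasp point, in m); z points along the fingers, y is the direction in which the jaws open and shut (so a half turn about z gives the same grasp; the last joint's range is limited). The gripper opens to 88 mm and grips with 3 to 60 N. Pads are 19 mm wide; open, the fingers measure 130 mm over their backs; the gripper's body (78 mm by 193 mm) begins 47 mm behind the grasp point.
Start: joints at [80.334, 20.546, 0.682, 0, -70.136, -16.507], TCP at [0.298, 0.606, 0.227] pointing down, gripper open.
Joint ranges: [-176.03, 176.03], [-82.01, 121.73], [-58.28, 71.71], [-173.87, 95.51], [-174.79, -0.11], [-173.66, 173.66]. Speed limits (degrees/s): [136.94, 136.94, 172.46, 180, 180, 180].

## Interface

Orientations are given as [roll, pitch, yaw] about the fixed x, y, z axes, in that order (R = Rz(yaw) Ry(pitch) Rx(roll)).
In Python, from plant import get_state, vision, r gives the robot as it stands.
- The arm moves only by the shell command python3 -m handwheel 'ROWS' [FORCE]. ROWS is JSON, a list of rows, each a list of 5 numbers: the shift along the tool's x, y, z in mm, then the turn about the tool's z in degrees, then the finger opening in mm, from 0 to 87.6. A call has exactly 8 rows; each row shifts and turns the commanded pose from where the row before left it, along the tool's axes as they then stand; what a row does not reach is not made up. A row lasts 1/8 s, in which the tool goes at most 62.5 mm and 10.7 degrees, less where a joint would pass 70% of its speed; a pose out of reach is approached as far as the arm can. A call with a gripper value outside its range is refused whole. The fingers move at their own pace and stop on an object; FORCE is the grip in N (left out, the last holds). Time passes only in rows, so rows that do not move let the fingers close, or fill a call up. It gives the time, the measured TCP pose, the force and the opening at its end, in the units of the state.
- get_state(): the state, without advancing time (a new reading comes with each control period).
- vision.capture(name): name is "scene" or "side" or "wrist"; returns a dict with "color" (420x560x3 uint8, red, green, blue), "range_z" (420x560 float32, m along the optical axis (not along the pixel's ray), 0 where there is no reading), "K" (3x3 intrinsics, pixels), "k1" (the pictures are not rectified: a ray, as slopes to the right and down, at radius r is drawn at 1 + k1 r^2 times it, then the intrinsics apply), "R" (3x3) and "t" (3): a world point X has camera coordinates R X + t. Camera axes: x right, y down, z forward; pixel columns grow to the right and rows downward; lengths in m; the calibration is good to about 2 mm. A picture is of the moment at which its call begins.
- r.close_job(): hands the job in, once; it reports no verdict.
The state is a dict: "time_s": time; "joints": joint angles; "qd": joint speeds; "joint_torque": joint torques, N m; "tcp_pos": TCP position; "eef_rot": TCP orientation; "contact_force": force on the tool from outside, world axes, zero at the start; "moment": the same for the moment, N m; "gripper_width": finger opening in m.
Only numpy, scipy, OpenCV 4.12 (cv2) and the standard library are available. Lean on these libraries where they do the work, as an engineer would, in place of code of your own. Each camera call takes 0.05 s, during which the arm holds its last target. There are 200 camera calls.

## Task

Swing the magnifier well over to one side, at least 60 degrees from straight ahead, so that it is out of your way, then check the surface pH of every agar plate on the mat (a lid lying alone is no plate): take the lids off, and with the electrode from its stand, held upright, touch its tip gently to the middle of the agar of each plate for a full second, working from the robot's left to its right. Finish with the electrode hanging in its stand again, every plate on the mat covered with its own lid lying flat, and the magnifier still aside. Do not drop or lay down the electrode, tip a plate over or disturb the other things on the bench.

Things in the scene. Friction and masses are not known exactly. Their poses are not given: they have to be found in the camera images.
- mat: thin blue-grey bench mat, 300 mm (its x) by 480 mm (its y), 1 mm, purely flat; origin at its centre. The plates stand on it in a row along its y, about 50 mm from its centre line on the robot's side (its -x). It does not move
- magnifier_arm (a joint): swing angle in rad of the arm of the ring-light magnifier: 0 = the arm points from its post straight towards the robot (-x), positive = swung to the robot's right (-y), negative = to the left; range -1.45 to 1.45. It starts within 0.25 of 0, over the plates. Light friction (about 0.5 N at the knob); it stays where it is left
- magnifier_knob (a point): middle of the grip knob of the magnifier: an upright round grey knob 18 mm in diameter that stands on the outer rim of the lens ring, 272 mm from the pivot; this point is at z 225 mm, the knob's top at 243 mm, and the ring it stands beside has its top at 206 mm (the tab under the knob at 201 mm)
- magnifier_pivot (a point): point on the vertical swing axis of the magnifier, at the arm's height (z 195 mm). Under it are the fixed steel post (18 mm thick, to z 225 mm) and a round white foot 144 mm in diameter and 22 mm high
- magnifier_lens (a point): centre of the magnifier's lens, 200 mm from the pivot along the arm; the white ring around it is 124 mm in diameter, from z 184 to 206 mm. With the lens over the plates the gripper cannot get down to them
- stand_hole (a point): electrode stand: centre of the through hole, at the top face (z 125 mm) of its white 60 x 60 mm plate, 10 mm thick. The hole is 19 mm in diameter. The stand is fixed; a steel post rises 50 mm from the hole, on the stand's +x side, to the plate's height, and its grey foot is 110 x 90 mm. It may stand left or right of the mat
- electrode: wireless flat-tip pH electrode, 80 g, hanging upright in the stand by its collar, tip at z 25 mm. Origin = centre of its flat tip, z axis up to the head. Grey shaft 12 mm in diameter from 0 to 100 mm, black collar 32 mm in diameter from 100 to 108 mm, round grey head 26 mm in diameter from 108 to 152 mm: grip it there from above
- dish_left: left-hand place in the row, seen from the robot (the left is at +y): clear 60 mm plate (Petri dish) 58 mm in diameter, 14 mm high, walls 2 mm, 42 g, with tan agar in it; origin = centre of its underside. One of the three plates may be absent
- dish_left_agar (a point): centre of the agar surface of that plate, 8 mm above its underside and 52 mm in diameter; the gel yields about 1 mm per 1.5 N, up to 3 mm
- lid_left: the clear lid of that plate, 12 g: 67 mm in diameter, 10 mm high, open downwards, wall 2 mm, inside diameter 63 mm; origin = centre of its lower edge, z up. On the plate its origin is 6 mm above the plate's underside and its top at 16 mm. Grip it across its diameter from above; lying on the bench its origin is at z 0. If the plate is absent, its lid lies there alone on the mat: ignore it
- dish_mid: middle place in the row, seen from the robot (the left is at +y): clear 60 mm plate (Petri dish) 58 mm in diameter, 14 mm high, walls 2 mm, 42 g, with tan agar in it; origin = centre of its underside. As the left one; may be absent
- dish_mid_agar (a point): centre of the agar surface of that plate, 8 mm above its underside and 52 mm in diameter; the gel yields about 1 mm per 1.5 N, up to 3 mm
- lid_mid: the clear lid of that plate, 12 g: 67 mm in diameter, 10 mm high, open downwards, wall 2 mm, inside diameter 63 mm; origin = centre of its lower edge, z up. On the plate its origin is 6 mm above the plate's underside and its top at 16 mm. Grip it across its diameter from above; lying on the bench its origin is at z 0. If the plate is absent, its lid lies there alone on the mat: ignore it
- dish_right: right-hand place in the row, seen from the robot (the left is at +y): clear 60 mm plate (Petri dish) 58 mm in diameter, 14 mm high, walls 2 mm, 42 g, with tan agar in it; origin = centre of its underside. As the left one; may be absent
- dish_right_agar (a point): centre of the agar surface of that plate, 8 mm above its underside and 52 mm in diameter; the gel yields about 1 mm per 1.5 N, up to 3 mm
- lid_right: the clear lid of that plate, 12 g: 67 mm in diameter, 10 mm high, open downwards, wall 2 mm, inside diameter 63 mm; origin = centre of its lower edge, z up. On the plate its origin is 6 mm above the plate's underside and its top at 16 mm. Grip it across its diameter from above; lying on the bench its origin is at z 0. If the plate is absent, its lid lies there alone on the mat: ignore it
- tube_rack: pink rack 90 x 90 x 50 mm with upright tubes to 120 mm, fixed (origin under its centre), on the other side of the mat from the stand; leave alone
- beaker: small glass beaker, 54 mm in diameter, 65 mm high, behind the mat; origin under its centre; leave alone
- marker: marker pen lying across the far left part of the mat, 137 x 16 x 16 mm, along its x from -63 to +76 mm; leave alone
- tip_box: dark blue pipette tip box, 85 x 125 x 62 mm, front right; origin under its centre; leave alone
- media_bottle: glass bottle, 70 mm in diameter, 150 mm high, on the left; origin under its centre; leave alone
- dish_stack: stack of four larger plates, 92 mm in diameter, 64 mm high, front left; origin under its centre; leave alone

How it is judged (in metres and radians):
On the way, in this order (a step that is already met when the one before it is completed fails the run):
1. the magnifier is swung at least about 60 degrees (1.0 rad) to either side ((value of joint magnifier_arm above 1 rad or value of joint magnifier_arm below -1 rad)), for 0.2 s.
2. the upright electrode's tip is held for a full second on the agar of the left-hand plate, within 14 mm of its middle (contact force between electrode and dish_left above 0.3 N and horizontal distance between electrode and dish_left_agar below 0.014 m and angle between the z axis of electrode and the z axis of dish_left, either way round below 0.3 rad), for 1 s.
3. the upright electrode's tip is held for a full second on the agar of the middle plate, within 14 mm of its middle (contact force between electrode and dish_mid above 0.3 N and horizontal distance between electrode and dish_mid_agar below 0.014 m and angle between the z axis of electrode and the z axis of dish_mid, either way round below 0.3 rad), for 1 s.
4. the upright electrode's tip is held for a full second on the agar of the right-hand plate, within 14 mm of its middle (contact force between electrode and dish_right above 0.3 N and horizontal distance between electrode and dish_right_agar below 0.014 m and angle between the z axis of electrode and the z axis of dish_right, either way round below 0.3 rad), for 1 s.
At the end, for the whole second after the job is handed in: Magnifier over 1.0 rad aside; electrode upright in its stand, collar down (tip within 10 mm of the hole's axis, 18 to 30 mm above the bench); every plate flat on the bench within the mat, its own lid flat and fully down, within 6 mm of centre; all at rest ((value of joint magnifier_arm above 1 rad or value of joint magnifier_arm below -1 rad) and horizontal distance between electrode and stand_hole below 0.01 m and height (world z) of electrode between 0.018 and 0.03 m and angle between electrode's own z axis and vertical below 0.12 rad and linear speed of each of electrode, dish_left, dish_mid, dish_right below 0.02 m/s and height (world z) of each of dish_left, dish_mid, dish_right below 0.004 m and angle between each of dish_left, dish_mid, dish_right's own z axis and vertical below 0.1 rad and horizontal distance between lid_left and dish_left below 0.006 m and z of lid_left in the frame of dish_left between 0.003 and 0.009 m and angle between the z axis of lid_left and the z axis of dish_left, either way round below 0.1 rad and x of dish_left in the frame of mat between -0.15 and 0.15 m and y of dish_left in the frame of mat between -0.24 and 0.24 m and horizontal distance between lid_mid and dish_mid below 0.006 m and z of lid_mid in the frame of dish_mid between 0.003 and 0.009 m and angle between the z axis of lid_mid and the z axis of dish_mid, either way round below 0.1 rad and x of dish_mid in the frame of mat between -0.15 and 0.15 m and y of dish_mid in the frame of mat between -0.24 and 0.24 m and horizontal distance between lid_right and dish_right below 0.006 m and z of lid_right in the frame of dish_right between 0.003 and 0.009 m and angle between the z axis of lid_right and the z axis of dish_right, either way round below 0.1 rad and x of dish_right in the frame of mat between -0.15 and 0.15 m and y of dish_right in the frame of mat between -0.24 and 0.24 m); the robot touches nothing.
It fails at once if the electrode is pressed onto a plate with more than 20 N (contact force between electrode and dish_left above 20 N or contact force between electrode and dish_mid above 20 N or contact force between electrode and dish_right above 20 N).
It fails at once if the electrode is dropped or laid down (more than 45 degrees from upright) (angle between electrode's own z axis and vertical above 0.8 rad).
It fails at once if a plate is tipped over (angle between any of dish_left, dish_mid, dish_right's own z axis and vertical above 0.8 rad).
It fails at once if the beaker, marker, tip box, bottle or stack of plates is moved more than 30 mm (distance of any of beaker, marker, tip_box, media_bottle, dish_stack from where it was at the start of the episode above 0.03 m).
Of dish_left, dish_mid, dish_right only 2 to 3 are there at a start; the rules pass over those that are not, and their reading is None.
At some moment in a run one of dish_left, dish_mid, dish_right may be knocked a few centimetres aside while the robot is not near it.
It also fails if it takes over 210 s, if anything falls off the work surface, if the arm or the gripper's body presses on something with over 40 N, if the wrist force passes 120 N, or if a joint passes its speed limit or range.

## Working session

There is one attempt and no reset: what is moved stays moved. The work goes in short steps, Python scripts to look and compute and a shell command to move; the robot and the scene stay as the last step left them, time stands still between calls to the robot, and variables do not carry over. Pictures are saved under pics/ and viewed, and the job is handed in when it is done.

```bash
ls; mkdir -p pics
cat > h.py <<'E'
import numpy as np, cv2
from plant import get_state, vision, r
def cap(n,f=None):
    c=vision.capture(n)
    if f: cv2.imwrite('pics/'+f,c['color'][:,:,::-1])
    return c
def ray(c,u,v):
    K=c['K'];k=c['k1'];xd=(u-K[0,2])/K[0,0];yd=(v-K[1,2])/K[1,1];x,y=xd,yd
    for _ in range(20):
        s=1+k*(x*x+y*y);x,y=xd/s,yd/s
    return np.array([x,y,1.])
def onz(c,u,v,z):
    R=c['R'];o=-R.T@c['t'];d=R.T@ray(c,u,v);return o+d*(z-o[2])/d[2]
def dep(c,u,v):
    R=c['R'];return R.T@(ray(c,u,v)*c['range_z'][int(v),int(u)]-c['t'])
def proj(c,X):
    p=c['R']@np.array(X,float)+c['t'];x,y=p[:2]/p[2];s=1+c['k1']*(x*x+y*y)
    return c['K'][0,0]*x*s+c['K'][0,2],c['K'][1,1]*y*s+c['K'][1,2]
def tool(p):
    "world displacement to reach p, in tool axes mm (tcp frame)"
    from scipy.spatial.transform import Rotation as Ro
    s=get_state();return Ro.from_euler('xyz',s['eef_rot'],degrees=True).as_matrix().T@(np.array(p)-s['tcp_pos'])*1000
E
python3 - <<'E'
from h import *
for n in ['scene','side','wrist']:
    c=cap(n,n+'0.png'); print(n,-c['R'].T@c['t'],c['R'][2],c['k1'],c['K'][0,0])
print(get_state(),r.grip_depth)
E
```

```text
pics
scene [1.13304879 0.14597699 1.3374988 ] [-0.46031005 -0.10001171 -0.88210675] 0.018451491825458653 442.4573838266086
side [-0.23609155 -0.76835633  1.05393256] [ 0.52077688  0.5637356  -0.64108784] -0.05496122138842675 488.57093194067437
wrist [0.35706885 0.57624502 0.38315156] [-0.22686903  0.11022915 -0.96766729] 0.018144271071223832 360.7980015427543
{'time_s': 0.15, 'joints': array([ 8.03327335e+01,  2.05817594e+01,  6.46658814e-01, -1.44514667e-02,
       -7.01361834e+01, -1.65075362e+01]), 'qd': array([ 0.01149794, -0.13866072,  0.08978687, -0.01203446, -0.07711685,
        0.0877129 ]), 'joint_torque': array([-1.29413289e-03, -5.83276212e+01,  2.93291974e+01,  7.00133666e+00,
        8.78214953e-03, -1.04723476e-04]), 'tcp_pos': array([0.29760642, 0.60544429, 0.22584762]), 'eef_rot': array([ 1.79927793e+02, -7.22932601e-03, -2.61797171e+01]), 'contact_force': array([-0.25258114,  0.66771323,  0.4330256 ]), 'moment': array([0.02303488, 0.04671714, 0.05976505]), 'gripper_width': 0.0877331967426364} 0.0188
```

View pics/scene0.png

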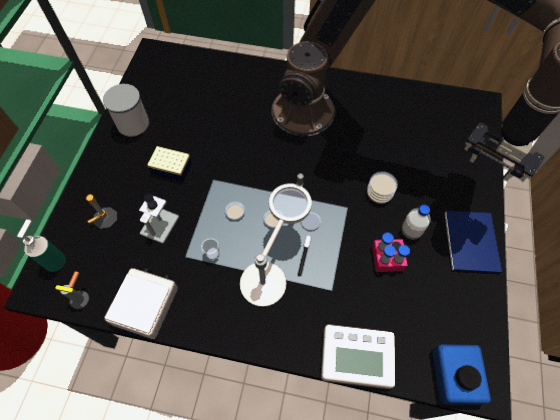

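View pics/side0.png

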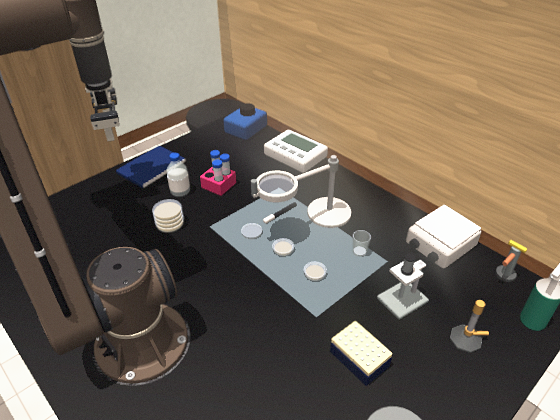

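View pics/wrist0.png

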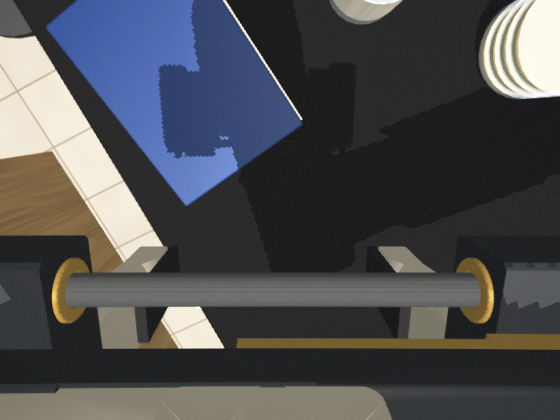

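Scene view: plates at about (234,211) and (272,218) have tan agar. The left place at (310,222) looks like a lid alone. The stand is at (153,220), on the robot's right. I'll zoom in for exact pixels.

Run:
```python
import cv2
a=cv2.imread('pics/scene0.png')[140:310,120:360]; cv2.imwrite('pics/scene0z.png',cv2.resize(a,None,fx=3.3,fy=3.3,interpolation=cv2.INTER_CUBIC))
a=cv2.imread('pics/side0.png')[145:325,205:435]; cv2.imwrite('pics/side0z.png',cv2.resize(a,None,fx=3.3,fy=3.3,interpolation=cv2.INTER_CUBIC))
```

```text
(no output)
```

View pics/scene0z.png

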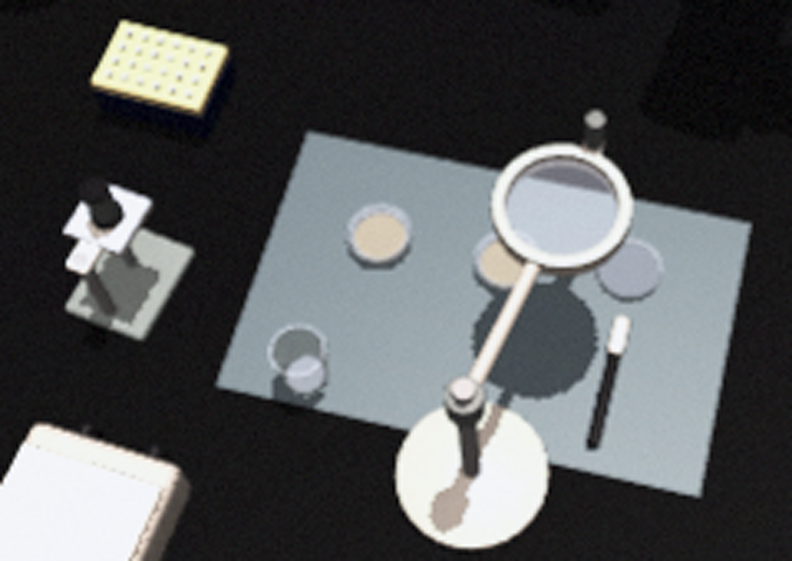

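View pics/side0z.png

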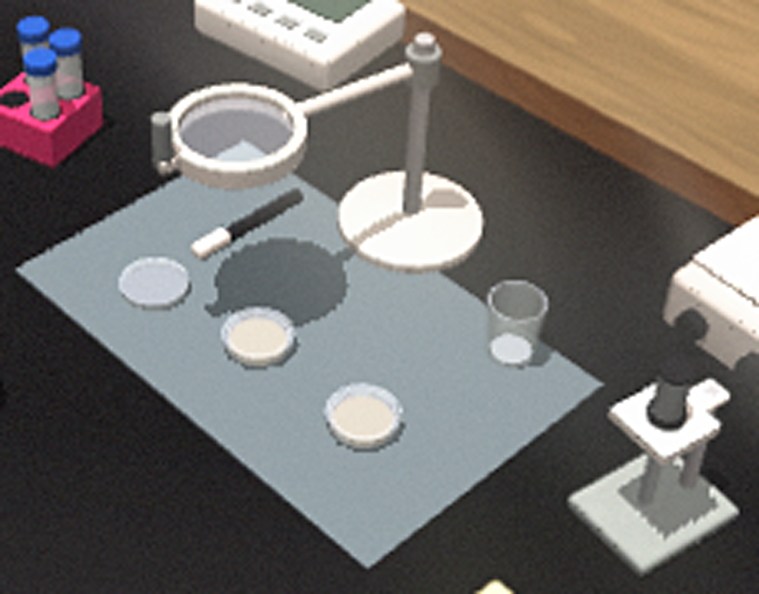

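Left is a lone grey lid (scene zoom ~ (628,268)), with no tan in it. Middle (~(503,262)) and right (~(379,235)) are plates. Next I'll compute positions.

Run:
```python
from h import *
np.set_printoptions(precision=4,suppress=True)
S=vision.capture('scene');D=vision.capture('side')
s=lambda u,v,z:onz(S,120+u/3.3,140+v/3.3,z)[:2]
d=lambda u,v,z:onz(D,205+u/3.3,145+v/3.3,z)[:2]
print('mat corners',s(308,131,.001),s(750,222,.001),s(700,496,.001),s(218,386,.001))
print('mat side',d(17,269,.001),d(367,567,.001),d(602,382,.001))
print('knob top',s(596,117,.243),d(161,117,.243))
print('pivot post top',s(464,392,.225),d(424,45,.225), 'foot',s(472,478,.022),d(411,216,.022))
print('lens',s(562,206,.206),d(238,128,.206))
print('right lid top',s(379,234,.012),d(363,414,.012))
print('mid',s(503,262,.012),d(258,335,.012))
print('lone',s(629,268,.01),d(155,283,.01))
print('head top',s(97,190,.177),d(672,368,.177),'collar',s(106,214,.13))
print('plate corners',[s(*p,.125) for p in [(112,185),(151,195),(117,250),(65,233)]])
print('plate corners d',[d(*p,.125) for p in [(610,411),(667,454),(718,420),(665,381)]])
print('tipbox',[s(*p,.062) for p in [(122,22),(228,45),(205,112),(93,85)]])
```

```text
mat corners [ 0.3797 -0.2514] [0.3904 0.2269] [0.6901 0.2209] [ 0.6791 -0.2565]
mat side [0.3889 0.2216] [ 0.3765 -0.2541] [ 0.6757 -0.2606]
knob top [0.4491 0.065 ] [0.4461 0.0607]
pivot post top [0.7186 0.0078] [ 0.7028 -0.0044] foot [0.7245 0.0094] [ 0.703  -0.0048]
lens [0.523  0.0502] [0.5148 0.0406]
right lid top [ 0.4896 -0.143 ] [ 0.4861 -0.1454]
mid [ 0.4943 -0.012 ] [ 0.4874 -0.0126]
lone [0.4733 0.1139] [0.4665 0.1066]
head top [ 0.5795 -0.3692] [ 0.573  -0.3733] collar [ 0.5798 -0.3729]
plate corners [array([ 0.5466, -0.3802]), array([ 0.5492, -0.3404]), array([ 0.6115, -0.3522]), array([ 0.6047, -0.4056])]
plate corners d [array([ 0.5479, -0.3435]), array([ 0.5435, -0.3999]), array([ 0.6004, -0.4071]), array([ 0.6051, -0.3544])]
tipbox [array([ 0.3245, -0.4645]), array([ 0.3292, -0.3453]), array([ 0.4142, -0.3433]), array([ 0.4068, -0.4671])]
```

```bash
cat >> h.py <<'E'
def plan(p,yaw):
    "turn about tool z (deg) to get world yaw, then shift mm in turned tool axes (tool down)"
    s=get_state();y0=s['eef_rot'][2];t=-((yaw-y0+180)%360-180);a=np.radians(yaw)
    d=(np.array(p)-s['tcp_pos'])*1000
    return 'turn %.1f shift x %.1f y %.1f z %.1f'%(t,d[0]*np.cos(a)+d[1]*np.sin(a),d[0]*np.sin(a)-d[1]*np.cos(a),-d[2])
def st():
    s=get_state();print('t',s['time_s'],'tcp',s['tcp_pos'].round(4),'rot',s['eef_rot'].round(2),'F',s['contact_force'].round(2),'w',round(s['gripper_width'],4),'J6',s['joints'][5].round(1))
E
python3 -m handwheel '[[0,0,-35,-6.5,60],[0,0,-35,-6.5,50],[26.7,49.4,0,0,45],[26.7,49.4,0,0,42],[26.7,49.4,0,0,42],[26.7,49.4,0,0,42],[26.7,49.4,0,0,42],[26.7,49.4,0,0,42]]' 20
python3 -m handwheel '[[26.7,49.4,0,0,42],[26.7,49.4,0,0,42],[26.7,49.4,0,0,42],[26.7,49.4,0,0,42],[0,0,0,0,42],[0,0,0,0,42],[0,0,0,0,42],[0,0,0,0,42]]'
python3 - <<'E'
from h import *
c=cap('wrist','w1.png');st();print(plan([.447,.063,.235],-13))
print(proj(c,[.447,.063,.243]))
E
```

```text
time_s: 1.25
tcp_pos: [0.3863, 0.2788, 0.2968]
eef_rot: [-180.0, -0.0, -13.1]
contact_force: [1.1, 0.4, 0.3]
gripper_width: 0.042
time_s: 2.25
tcp_pos: [0.445, 0.0649, 0.2965]
eef_rot: [180.0, 0.0, -13.1]
contact_force: [-0.3, 0.5, -0.5]
gripper_width: 0.0421
t 2.3 tcp [0.445  0.0648 0.2966] rot [180.    -0.   -13.07] F [-0.11 -0.39  0.91] w 0.042 J6 43.4
turn -0.1 shift x 2.3 y 1.3 z 61.6
(np.float64(275.0228064390027), np.float64(224.42729491180793))
```

View pics/w1.png

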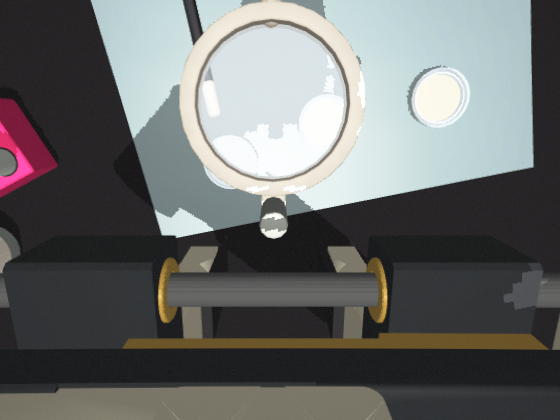

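The knob top shows at (273,226), within 2 px of the prediction, so I'll lower over it and swing it left in the cage of the fingers.

```bash
python3 -m handwheel '[[2.3,1,25,0,42],[0,0,25,0,42],[0,0,25,0,42],[0,0,0,0,30],[0,0,0,0,26],[0,0,0,0,26],[0,0,0,0,26],[0,0,0,0,26]]' 
python3 -m handwheel '[[0.4,-15,0,3.15,26],[0.4,-15,0,3.15,26],[0.4,-15,0,3.15,26],[0.4,-15,0,3.15,26],[0.4,-15,0,3.15,26],[0.4,-15,0,3.15,26],[0.4,-15,0,3.15,26],[0.4,-15,0,3.15,26]]' 
python3 -m handwheel '[[0.4,-15,0,3.15,26],[0.4,-15,0,3.15,26],[0.4,-15,0,3.15,26],[0.4,-15,0,3.15,26],[0.4,-15,0,3.15,26],[0.4,-15,0,3.15,26],[0.4,-15,0,3.15,26],[0.4,-15,0,3.15,26]]' 
python3 -m handwheel '[[0.4,-15,0,3.15,26],[0.4,-15,0,3.15,26],[0.4,-15,0,3.15,26],[0.4,-15,0,3.15,26],[0,0,0,0,26],[0,0,0,0,26],[0,0,0,0,40],[0,0,0,0,42]]'
python3 - <<'E'
from h import *
c=cap('scene','s2.png');st()
E
```

```text
time_s: 3.3
tcp_pos: [0.4473, 0.0625, 0.2219]
eef_rot: [-180.0, -0.0, -13.2]
contact_force: [-0.2, 0.1, -1.5]
gripper_width: 0.0264
time_s: 4.3
tcp_pos: [0.4989, 0.17, 0.2216]
eef_rot: [180.0, 0.0, -38.5]
contact_force: [-0.5, -1.4, 0.1]
gripper_width: 0.0262
time_s: 5.3
tcp_pos: [0.5915, 0.245, 0.2214]
eef_rot: [180.0, 0.0, -63.7]
contact_force: [-0.2, 0.0, 0.9]
gripper_width: 0.026
time_s: 6.3
tcp_pos: [0.6473, 0.2654, 0.2219]
eef_rot: [-180.0, 0.0, -76.1]
contact_force: [-0.7, 0.0, -0.4]
gripper_width: 0.0396
t 6.35 tcp [0.6473 0.2654 0.2219] rot [-1.7998e+02  1.0000e-02 -7.6150e+01] F [ 0.25 -0.17  0.24] w 0.0408 J6 -24.4
```

View pics/s2.png

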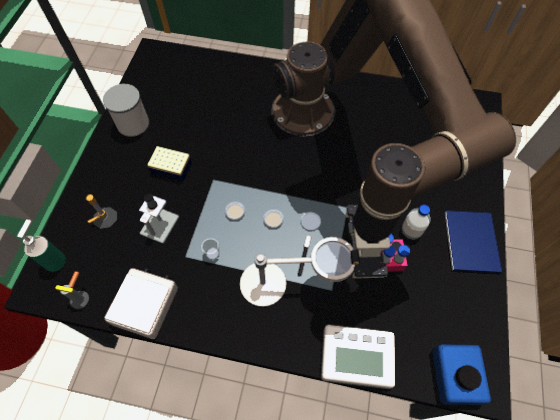

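The magnifier is now at about -1.3 rad: arm nearly along the image's horizontal, ring at (334,258). I'll retract and look at the plates from above.

```bash
python3 -m handwheel '[[0,0,-40,0,60],[0,0,-40,0,80],[0,0,0,7,84],[0,0,0,7,84],[49,26,0,0,84],[49,26,0,0,84],[49,26,0,0,84],[49,26,0,0,84]]' 
python3 -m handwheel '[[49,26,0,0,84],[49,26,0,0,84],[0,0,0,0,84],[0,0,0,0,84],[0,0,0,0,84],[0,0,0,0,84],[0,0,0,0,84],[0,0,0,0,84]]'
python3 - <<'E'
from h import *
np.set_printoptions(precision=4,suppress=True)
c=cap('wrist','w3.png');st()
g=cv2.cvtColor(c['color'],cv2.COLOR_RGB2HSV)
for p in [[.489,-.144,.014],[.49,-.012,.014],[.47,.11,.01]]: print(proj(c,p))
for n in ['scene']:
    S=cap(n,'s3.png')
    print(-S['R'].T@S['t'])
    print('knob',proj(S,[.645,.265,.243]))
E
```

```text
time_s: 7.35
tcp_pos: [0.5418, 0.0683, 0.3018]
eef_rot: [-180.0, 0.0, -90.1]
contact_force: [0.3, -1.1, 0.5]
gripper_width: 0.0841
time_s: 8.35
tcp_pos: [0.4908, -0.0278, 0.3014]
eef_rot: [180.0, -0.0, -90.1]
contact_force: [0.6, 0.2, -0.0]
gripper_width: 0.0841
t 8.4 tcp [ 0.4907 -0.0279  0.3014] rot [179.98  -0.01 -90.16] F [ 0.62  0.05 -0.13] w 0.0844 J6 -19.9
(np.float64(272.50310710510524), np.float64(72.03065921805026))
(np.float64(271.9984647418777), np.float64(184.68050173581506))
(np.float64(287.14202760929743), np.float64(273.3721495235422))
[1.133  0.146  1.3375]
knob (np.float64(360.78704421650775), np.float64(249.9415766261065))
```

View pics/w3.png

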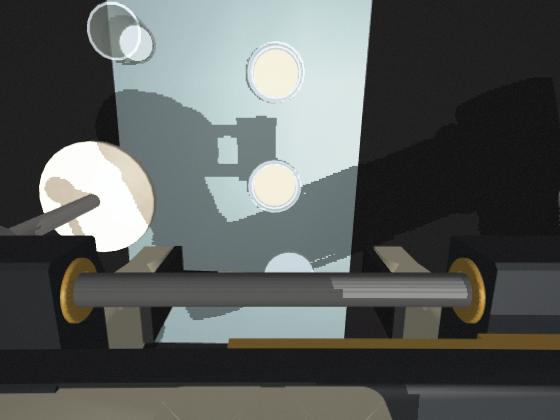

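View pics/s3.png

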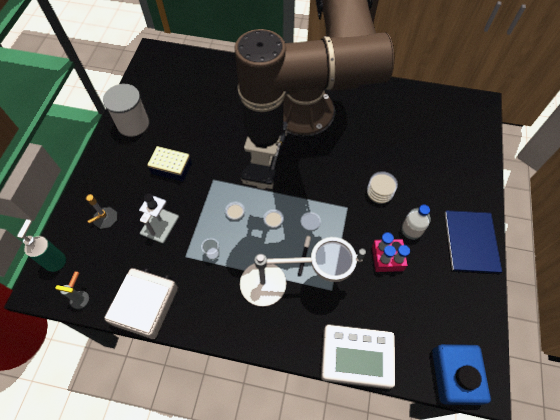

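```bash
cat >> h.py <<'E'
def tans(c,z=.009,lo=(12,25,150),hi=(32,130,255)):
    "centres of tan agar blobs on plane z, in the order top to bottom"
    m=cv2.inRange(cv2.cvtColor(c['color'],cv2.COLOR_RGB2HSV),lo,hi)
    m=cv2.morphologyEx(m,cv2.MORPH_OPEN,np.ones((3,3)))
    out=[]
    for k in cv2.findContours(m,cv2.RETR_EXTERNAL,cv2.CHAIN_APPROX_NONE)[0]:
        if cv2.contourArea(k)<60: continue
        (u,v),rad=cv2.minEnclosingCircle(k)
        if cv2.contourArea(k)<.6*np.pi*rad*rad: continue
        p=onz(c,u,v,z);q=onz(c,u+rad,v,z)
        out.append((round(u,1),round(v,1),round(rad,1),p.round(4),round(np.linalg.norm(q-p),4)))
    return out
E
python3 - <<'E'
from h import *
for n in ['wrist','scene','side']:
    c=vision.capture(n)
    for o in tans(c): print(n,o)
c=vision.capture('scene');print(dep(c,210,247),onz(c,209,243,.065),onz(c,212,253,0)) #beaker
print(plan([.49,-.012,.06],-90))
E
```

```text
scene (273.0, 218.5, 7.2, array([ 0.4892, -0.0112,  0.009 ]), np.float64(0.024))
scene (234.7, 210.9, 7.0, array([ 0.4883, -0.1442,  0.009 ]), np.float64(0.0236))
scene (381.8, 187.2, 13.3, array([0.2913, 0.3327, 0.009 ]), np.float64(0.0462))
scene (301.0, 21.5, 8.8, array([-0.4739, -0.098 ,  0.009 ]), np.float64(0.0386))
[ 0.6333454  -0.18833924  0.01081424] [ 0.64142776 -0.18152202  0.065     ] [ 0.64814529 -0.17882253  0.        ]
turn -0.2 shift x -16.1 y 0.6 z 241.6
```

```bash
python3 -m handwheel '[[-16,2.6,50,0,86],[0,0,50,0,86],[0,0,50,0,86],[0,0,40,0,86],[0,0,30,0,86],[0,0,20,0,86],[0,0,20,0,86],[0,0,0,0,86]]' 6
python3 -m handwheel '[[0,0,10,0,86],[0,0,10,0,86],[0,0,10,0,86],[0,0,1,0,86],[0,0,0,0,86],[0,0,0,0,86],[0,0,0,0,60],[0,0,0,0,60]]' 6
python3 -m handwheel '[[0,0,0,0,60],[0,0,0,0,60],[0,0,0,0,60],[0,0,0,0,60],[0,0,0,0,60],[0,0,0,0,60],[0,0,0,0,60],[0,0,0,0,60]]' 6
python3 - <<'E'
from h import *
st();cap('side','d4.png')
E
```

```text
time_s: 9.65
tcp_pos: [0.4871, -0.0125, 0.0404]
eef_rot: [179.8, -0.1, -90.2]
contact_force: [0.2, -0.4, 1.0]
gripper_width: 0.0862
time_s: 10.65
tcp_pos: [0.4882, -0.012, 0.0108]
eef_rot: [-180.0, 0.0, -90.2]
contact_force: [-1.0, -0.1, 0.4]
gripper_width: 0.0714
time_s: 11.65
tcp_pos: [0.4882, -0.0121, 0.0106]
eef_rot: [-180.0, 0.0, -90.2]
contact_force: [0.0, -0.0, 3.5]
gripper_width: 0.0658
t 11.65 tcp [ 0.4882 -0.0121  0.0106] rot [-179.99    0.    -90.17] F [ 0.01 -0.01  3.54] w 0.0658 J6 -21.9
```

View pics/d4.png

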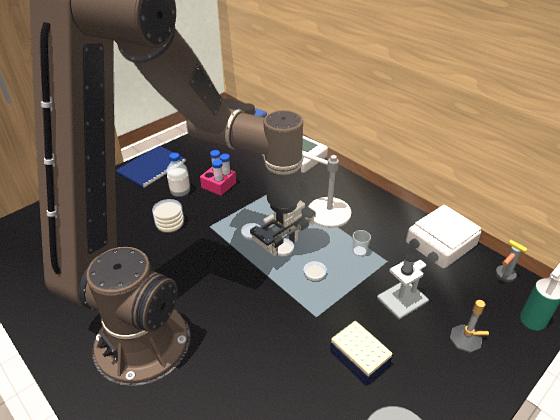

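```bash
python3 -m handwheel '[[0,0,-5,0,60],[0,0,-10,0,60],[0,0,-15,0,60],[0,0,-20,0,60],[0,0,-20,0,60],[0,0,0,0,60],[0,0,0,0,60],[0,0,0,0,60]]' 6
python3 - <<'E'
from h import *
st()
for n in ['side','wrist']:
    c=cap(n); a=c['color'][:,:,::-1]
    a=a[190:310,210:370] if n=='side' else a
    cv2.imwrite('pics/l5%s.png'%n,cv2.resize(a,None,fx=4 if n=='side' else 1,fy=4 if n=='side' else 1))
E
```

```text
time_s: 12.7
tcp_pos: [0.4875, -0.0122, 0.08]
eef_rot: [179.9, -0.0, -90.2]
contact_force: [-0.6, -0.4, 0.2]
gripper_width: 0.0666
t 12.7 tcp [ 0.4875 -0.0122  0.08  ] rot [ 1.7993e+02 -2.0000e-02 -9.0180e+01] F [-0.6  -0.36  0.2 ] w 0.0666 J6 -21.9
```

View pics/l5side.png

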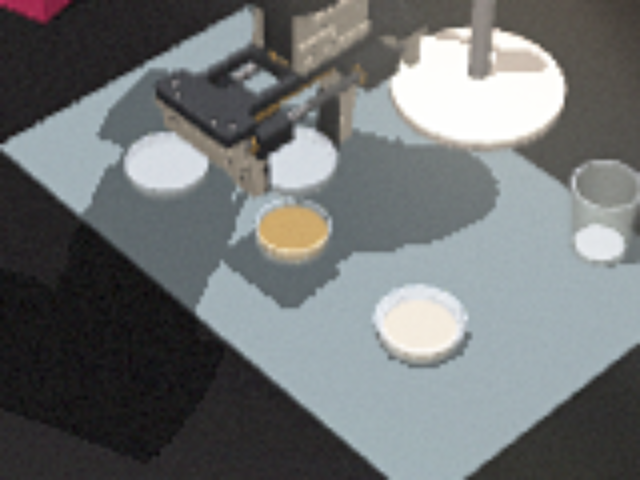

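View pics/l5wrist.png

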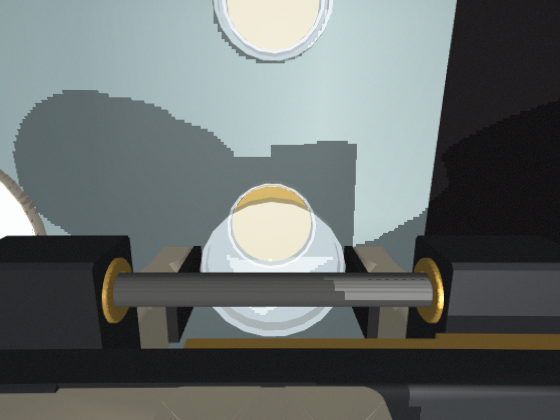

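The lid is held level, and the plate with tan agar stays put below it. I'll set the lid down at (0.565,-0.06).

```bash
python3 -m handwheel '[[16,-26,0,0,60],[16,-26,0,0,60],[16,-25.5,0,0,60],[0,0,25,0,60],[0,0,20,0,60],[0,0,15,0,60],[0,0,10,0,60],[0,0,0,0,60]]' 6
python3 -m handwheel '[[0,0,3,0,60],[0,0,2,0,60],[0,0,0,0,60],[0,0,0,0,60],[0,0,0,0,72],[0,0,0,0,76],[0,0,0,0,76],[0,0,0,0,76]]' 6
python3 -m handwheel '[[0,0,-10,0,76],[0,0,-20,0,76],[0,0,-40,0,76],[0,0,-50,0,84],[0,0,-60,0,84],[20,20,-55,0,84],[0,0,-20,0,84],[0,0,0,0,84]]' 6
python3 - <<'E'
from h import *
st()
c=cap('wrist','w6.png')
for lo in [(12,10,150)]:
    for o in tans(c,lo=lo): print(o)
print(plan([.4885,-.144,.0105],-90))
E
```

```text
time_s: 13.8
tcp_pos: [0.5651, -0.0603, 0.01]
eef_rot: [179.9, -0.0, -90.2]
contact_force: [-0.2, -0.4, -0.2]
gripper_width: 0.0663
time_s: 14.8
tcp_pos: [0.5655, -0.0603, 0.0056]
eef_rot: [-180.0, -0.0, -90.2]
contact_force: [0.4, 0.1, -0.5]
gripper_width: 0.0761
time_s: 15.8
tcp_pos: [0.546, -0.0804, 0.2635]
eef_rot: [-179.7, 0.0, -90.2]
contact_force: [-0.7, -0.7, -0.7]
gripper_width: 0.084
t 15.8 tcp [ 0.546  -0.0804  0.2635] rot [-1.7972e+02  4.0000e-02 -9.0180e+01] F [-0.7  -0.72 -0.69] w 0.084 J6 -12.2
(321.7, 233.4, 22.0, array([ 0.4872, -0.0111,  0.009 ]), np.float64(0.0263))
(327.5, 119.1, 24.6, array([ 0.485 , -0.1438,  0.009 ]), np.float64(0.0271))
turn -0.2 shift x 63.8 y 56.8 z 251.1
```

View pics/w6.png

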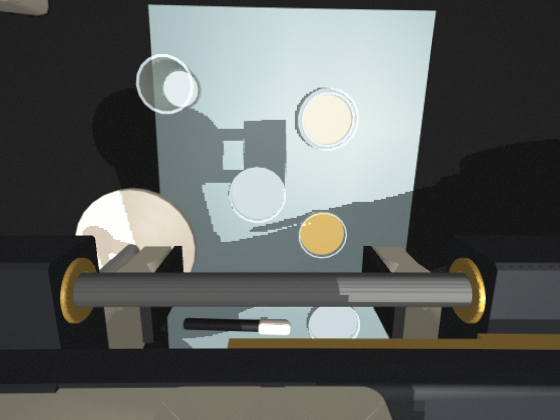

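Wrist view: the mid plate is open at (322,233), the right plate at (328,119) and the mid lid at (257,194). The right lid is next.

```bash
python3 -m handwheel '[[32,29,0,0,86],[32,29,0,0,86],[0,0,50,0,86],[0,0,50,0,86],[0,0,50,0,86],[0,0,40,0,86],[0,0,30,0,86],[0,0,0,0,86]]' 6
python3 -m handwheel '[[0,0,15,0,86],[0,0,10,0,86],[0,0,8,0,86],[0,0,0,0,86],[0,0,0,0,86],[0,0,0,0,60],[0,0,0,0,60],[0,0,0,0,60]]' 6
python3 -m handwheel '[[0,0,0,0,60],[0,0,0,0,60],[0,0,0,0,60],[0,0,0,0,60],[0,0,0,0,60],[0,0,0,0,60],[0,0,0,0,60],[0,0,0,0,60]]' 6
python3 -m handwheel '[[0,0,-5,0,60],[0,0,-10,0,60],[0,0,-15,0,60],[0,0,-20,0,60],[0,0,-20,0,60],[0,0,0,0,60],[0,0,0,0,60],[0,0,0,0,60]]' 6
python3 - <<'E'
from h import *
st();cap('wrist','w7.png');print(plan([.42,-.08,.0055],-90))
E
```

```text
time_s: 16.85
tcp_pos: [0.4844, -0.1441, 0.0376]
eef_rot: [179.6, -0.0, -90.2]
contact_force: [0.4, -0.6, 0.7]
gripper_width: 0.0859
time_s: 17.85
tcp_pos: [0.4874, -0.1441, 0.0078]
eef_rot: [-180.0, 0.0, -90.2]
contact_force: [-0.6, 0.0, 0.5]
gripper_width: 0.0663
time_s: 18.85
tcp_pos: [0.4873, -0.1441, 0.0077]
eef_rot: [-180.0, -0.0, -90.2]
contact_force: [-1.3, 0.1, 5.1]
gripper_width: 0.0665
time_s: 19.85
tcp_pos: [0.4867, -0.1441, 0.0771]
eef_rot: [179.9, 0.0, -90.2]
contact_force: [0.7, 0.0, -0.7]
gripper_width: 0.0666
t 19.85 tcp [ 0.4867 -0.1441  0.0771] rot [179.94   0.   -90.18] F [ 0.72  0.02 -0.66] w 0.0666 J6 -5.9
turn -0.2 shift x -64.1 y 66.7 z 71.5
```

View pics/w7.png

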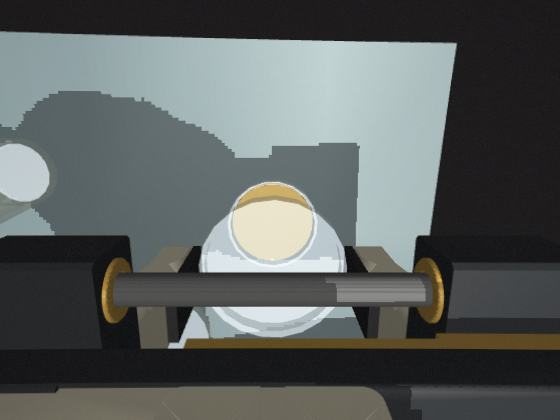

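```bash
python3 -m handwheel '[[-21,21,0,0,60],[-21,21,0,0,60],[-22,20,0,0,60],[0,0,25,0,60],[0,0,20,0,60],[0,0,15,0,60],[0,0,10,0,60],[0,0,0,0,60]]' 6
python3 -m handwheel '[[0,0,3,0,60],[0,0,1.5,0,60],[0,0,0,0,60],[0,0,0,0,60],[0,0,0,0,72],[0,0,0,0,76],[0,0,0,0,76],[0,0,0,0,76]]' 6
python3 -m handwheel '[[0,0,-10,0,76],[0,0,-20,0,76],[0,0,-40,0,76],[0,0,-50,0,76],[0,0,-60,0,76],[0,0,-60,0,76],[0,0,-50,0,76],[0,0,0,0,76]]' 6
python3 - <<'E'
from h import *
st()
c=cap('wrist','w8.png')
for o in tans(c,lo=(12,10,150)): print(o)
for z in [.2,.23]:print(plan([.576,-.372,z],-90))
E
```

```text
time_s: 20.9
tcp_pos: [0.4248, -0.0801, 0.0069]
eef_rot: [179.9, -0.0, -90.2]
contact_force: [0.5, -0.5, 0.7]
gripper_width: 0.0662
time_s: 21.9
tcp_pos: [0.4254, -0.0799, 0.0031]
eef_rot: [-180.0, 0.0, -90.2]
contact_force: [0.1, 0.5, -0.8]
gripper_width: 0.0759
time_s: 22.9
tcp_pos: [0.427, -0.0799, 0.2979]
eef_rot: [-179.5, 0.1, -90.2]
contact_force: [-0.1, -0.1, -1.3]
gripper_width: 0.076
t 22.9 tcp [ 0.427  -0.0799  0.2979] rot [-1.7952e+02  7.0000e-02 -9.0150e+01] F [-0.06 -0.11 -1.34] w 0.076 J6 -15.8
(227.4, 224.7, 20.6, array([ 0.4866, -0.0109,  0.009 ]), np.float64(0.0267))
(225.1, 118.6, 22.8, array([ 0.4848, -0.1438,  0.009 ]), np.float64(0.0273))
turn -0.2 shift x 292.2 y -150.2 z 95.2
turn -0.2 shift x 292.2 y -150.2 z 65.2
```

View pics/w8.png

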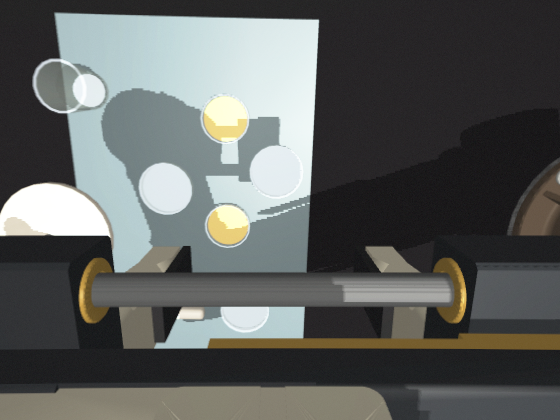

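Both plates are open, their agar at (225,119) and (227,225), and both lids lie flat. Next I'll hover over the electrode.

```bash
python3 -m handwheel '[[49,-25,0,0,60],[49,-25,0,0,60],[49,-25,0,0,60],[49,-25,0,0,60],[49,-25,0,0,60],[47,-25,0,0,60],[0,0,30,0,60],[0,0,32,0,60]]' 6
python3 -m handwheel '[[0,0,0,0,60],[0,0,0,0,60],[0,0,0,0,60],[0,0,0,0,60],[0,0,0,0,60],[0,0,0,0,60],[0,0,0,0,60],[0,0,0,0,60]]' 6
python3 - <<'E'
from h import *
st()
c=cap('wrist','w9.png');print(proj(c,[.576,-.372,.177]))
E
```

```text
time_s: 23.95
tcp_pos: [0.5737, -0.3728, 0.2281]
eef_rot: [179.8, 0.1, -90.3]
contact_force: [0.4, 0.6, -0.3]
gripper_width: 0.0602
time_s: 24.95
tcp_pos: [0.5745, -0.3724, 0.231]
eef_rot: [180.0, -0.0, -90.2]
contact_force: [0.1, -0.4, 0.6]
gripper_width: 0.0596
t 24.95 tcp [ 0.5745 -0.3724  0.231 ] rot [180.    -0.   -90.17] F [ 0.05 -0.41  0.65] w 0.0596 J6 16.5
(np.float64(267.72080824790845), np.float64(229.81151572947127))
```

View pics/w9.png

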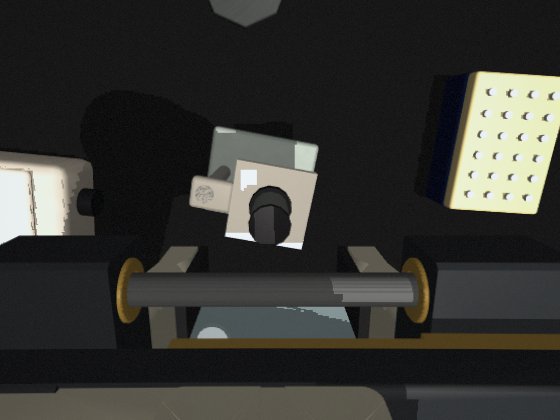

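Run:
```python
from h import *
c=cap('wrist')
a=c['color'][150:260,190:340,::-1].astype(float)
b=np.clip((a/255)**.45*255,0,255).astype(np.uint8)
cv2.imwrite('pics/w9z.png',cv2.resize(b,None,fx=5,fy=5))
for p in [[.576,-.372,.133],[.576,-.372,.177],[.576,-.375,.133],[.576,-.375,.177]]: print(p,[round((q-o)*5) for q,o in zip(proj(c,p),(190,150))])
```

```text
[0.576, -0.372, 0.133] [393, 307]
[0.576, -0.372, 0.177] [389, 399]
[0.576, -0.375, 0.133] [392, 288]
[0.576, -0.375, 0.177] [388, 376]
```

View pics/w9z.png

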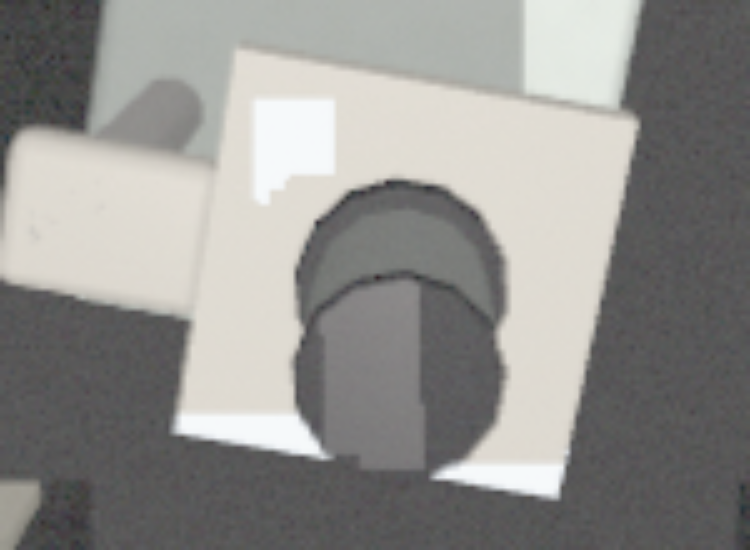

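```bash
python3 -m handwheel '[[3,-0.5,20,0,60],[0,0,20,0,60],[0,0,20,0,60],[0,0,15,0,60],[0,0,14,0,60],[0,0,0,0,60],[0,0,0,0,20],[0,0,0,0,20]]' 20
python3 -m handwheel '[[0,0,0,0,20],[0,0,0,0,20],[0,0,0,0,20],[0,0,0,0,20],[0,0,0,0,20],[0,0,0,0,20],[0,0,0,0,20],[0,0,0,0,20]]' 20
python3 - <<'E'
from h import *
st()
E
```

```text
time_s: 26.05
tcp_pos: [0.5754, -0.3755, 0.143]
eef_rot: [-179.9, -0.0, -90.2]
contact_force: [-0.4, -0.6, 0.3]
gripper_width: 0.0452
time_s: 27.05
tcp_pos: [0.5752, -0.3754, 0.1424]
eef_rot: [-180.0, -0.0, -90.2]
contact_force: [-0.3, 0.4, 5.4]
gripper_width: 0.0258
t 27.05 tcp [ 0.5752 -0.3754  0.1424] rot [-1.7997e+02 -2.0000e-02 -9.0170e+01] F [-0.29  0.42  5.4 ] w 0.0258 J6 16.7
```

```bash
python3 -m handwheel '[[0,0,-10,0,20],[0,0,-20,0,20],[0,0,-20,0,20],[0,0,-20,0,20],[0,0,-20,0,20],[0,0,-20,0,20],[0,0,-20,0,20],[0,0,-10,0,20]]' 20
python3 -m handwheel '[[0,0,-10,0,20],[-40,0,0,0,20],[-40,0,0,0,20],[0,0,0,0,20],[0,0,0,0,20],[0,0,0,0,20],[0,0,0,0,20],[0,0,0,0,20]]' 20
python3 - <<'E'
from h import *
st();c=cap('side');a=c['color'][120:300,310:470,::-1];cv2.imwrite('pics/d10.png',cv2.resize(a,None,fx=3.3,fy=3.3))
s=get_state()['tcp_pos'];t=s-[0,0,.1174];print([(round((q-o)*3.3)) for q,o in zip(proj(c,t),(310,120))])
cap('scene','s10.png')
E
```

```text
time_s: 28.05
tcp_pos: [0.575, -0.3754, 0.2832]
eef_rot: [-180.0, -0.0, -90.2]
contact_force: [1.3, -0.2, -0.0]
gripper_width: 0.0253
time_s: 29.05
tcp_pos: [0.5751, -0.2958, 0.2918]
eef_rot: [180.0, 0.0, -90.2]
contact_force: [-1.1, 0.5, -0.2]
gripper_width: 0.0254
t 29.05 tcp [ 0.5751 -0.2958  0.2918] rot [179.98   0.   -90.21] F [-1.07  0.55 -0.19] w 0.0254 J6 9.8
[244, 400]
```

View pics/d10.png

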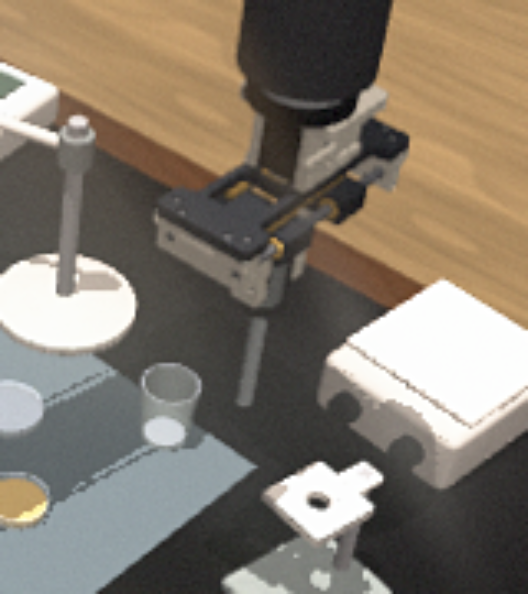

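View pics/s10.png

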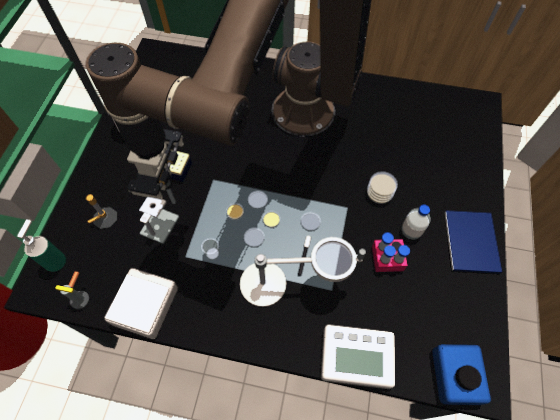

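The electrode is held upright, with the tip within about 1 px of expectation. On to the middle plate, first confirming its place and the hole's.

```bash
python3 -m handwheel '[[-36,11,0,0,20],[-36,11,0,0,20],[-36,11,0,0,20],[-36,11,0,0,20],[-35,11,0,0,20],[-35,11,0,0,20],[-35,11,0,0,20],[-35,11,0,0,20]]' 20
python3 -m handwheel '[[0,0,0,0,20],[0,0,30,0,20],[0,0,30,0,20],[0,0,30,0,20],[0,0,20,0,20],[0,0,20,0,20],[0,0,10,0,20],[0,0,0,0,20]]' 20
python3 - <<'E'
from h import *
st();c=cap('side');print('hole',onz(c,310+319/3.3,120+500/3.3,.125))
a=c['color'][180:310,220:380,::-1];cv2.imwrite('pics/d11.png',cv2.resize(a,None,fx=4,fy=4))
s=get_state()['tcp_pos'];t=s-[0,0,.1174]
for q in [t,[.487,-.0115,.009]]: print([(round((q-o)*4)) for q,o in zip(proj(c,q),(220,180))])
for o in tans(c,lo=(12,60,100),hi=(32,255,255)): print(o)
w=cap('wrist','w11.png')
for o in tans(w,lo=(12,30,100),hi=(32,255,255)): print(o)
E
```

```text
time_s: 30.15
tcp_pos: [0.4877, -0.0101, 0.2923]
eef_rot: [-180.0, 0.0, -90.2]
contact_force: [1.2, 0.1, -1.3]
gripper_width: 0.0254
time_s: 31.15
tcp_pos: [0.488, -0.0115, 0.1517]
eef_rot: [179.9, -0.0, -90.2]
contact_force: [0.3, -0.8, 0.0]
gripper_width: 0.0252
t 31.15 tcp [ 0.488  -0.0115  0.1517] rot [ 1.7994e+02 -3.0000e-02 -9.0190e+01] F [ 0.33 -0.79  0.05] w 0.0252 J6 -22.0
hole [ 0.57334934 -0.37738275  0.125     ]
[252, 243]
[251, 268]
(478.4, 306.7, 7.6, array([ 0.7082, -0.5375,  0.009 ]), np.float64(0.0207))
(314.5, 271.0, 8.7, array([ 0.4857, -0.1441,  0.009 ]), np.float64(0.025))
(284.8, 248.0, 8.3, array([ 0.4885, -0.0183,  0.009 ]), np.float64(0.025))
(270.4, 190.5, 30.9, array([ 0.4888, -0.0174,  0.009 ]), np.float64(0.0263))
(274.0, 27.7, 36.7, array([ 0.4855, -0.1431,  0.009 ]), np.float64(0.0278))
```

View pics/d11.png

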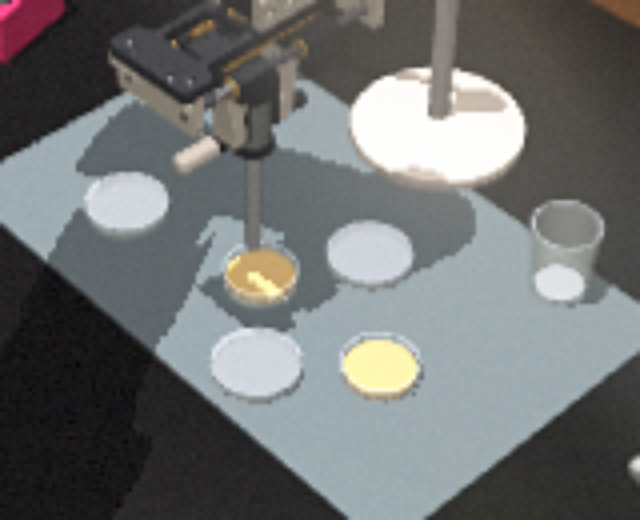

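View pics/w11.png

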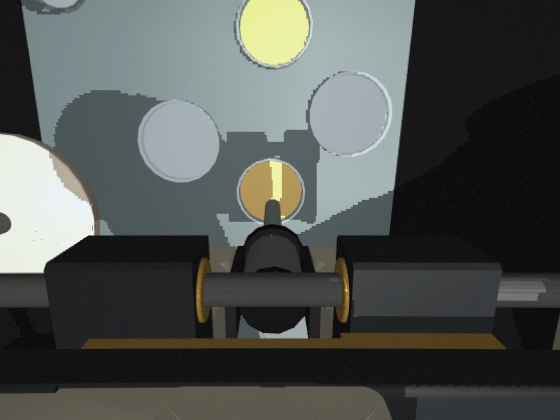

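Run:
```python
from h import *
w=cap('wrist');s=cap('scene','s12.png')
print(onz(w,270.5,190.5,.015), proj(w,[.487,-.0115,.015]),proj(w,[.487,-.0175,.015]))
t=get_state()['tcp_pos']-[0,0,.1174];print('tip',proj(w,t))
for c in (w,s):
  for o in tans(c,lo=(12,30,100),hi=(32,255,255)): print(o)
a=s['color'][170:270,180:360,::-1];cv2.imwrite('pics/s12z.png',cv2.resize(a,None,fx=4,fy=4))
```

```text
[ 0.48902879 -0.01838255  0.015     ] (np.float64(272.9581116574839), np.float64(198.54934717141577)) (np.float64(272.93694479654005), np.float64(191.53113799510209))
tip (np.float64(270.8240776739077), np.float64(204.9667451017784))
(270.7, 190.5, 31.0, array([ 0.4889, -0.0172,  0.009 ]), np.float64(0.0264))
(275.0, 27.8, 36.7, array([ 0.4851, -0.1429,  0.009 ]), np.float64(0.0278))
(271.0, 219.0, 8.1, array([ 0.4924, -0.0173,  0.009 ]), np.float64(0.027))
(234.5, 211.5, 7.9, array([ 0.4905, -0.1442,  0.009 ]), np.float64(0.0267))
(380.9, 188.0, 14.3, array([0.2953, 0.3301, 0.009 ]), np.float64(0.0496))
(300.8, 20.8, 9.6, array([-0.4783, -0.0999,  0.009 ]), np.float64(0.0417))
```

View pics/s12z.png

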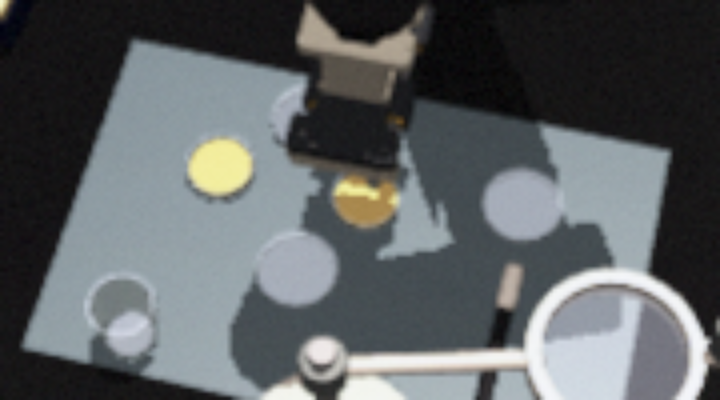

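Three views agree that the mid plate now sits at about (0.489,-0.0175), about 6 mm right of where it was. I'll correct for that and touch.

```bash
python3 -m handwheel '[[5.5,-1,0,0,20],[0,0,8,0,20],[0,0,7,0,20],[0,0,4,0,20],[0,0,2,0,20],[0,0,1,0,20],[0,0,0,0,20],[0,0,0,0,20]]' 20
python3 -m handwheel '[[0,0,0,0,20],[0,0,0,0,20],[0,0,0,0,20],[0,0,0,0,20],[0,0,0.5,0,20],[0,0,0.5,0,20],[0,0,0.5,0,20],[0,0,0.5,0,20]]' 20
python3 - <<'E'
from h import *
st()
E
```

```text
time_s: 32.35
tcp_pos: [0.4892, -0.0165, 0.1302]
eef_rot: [-180.0, 0.0, -90.2]
contact_force: [-0.3, -0.2, 0.0]
gripper_width: 0.0255
time_s: 33.35
tcp_pos: [0.4891, -0.0166, 0.128]
eef_rot: [180.0, -0.0, -90.2]
contact_force: [-0.2, 0.7, -1.4]
gripper_width: 0.0255
t 33.35 tcp [ 0.4891 -0.0166  0.128 ] rot [180.    -0.   -90.17] F [-0.23  0.69 -1.37] w 0.0255 J6 -21.3
```

```bash
python3 -m handwheel '[[0,0,0.5,0,20],[0,0,0.5,0,20],[0,0,0,0,20],[0,0,0,0,20],[0,0,0,0,20],[0,0,0,0,20],[0,0,0,0,20],[0,0,0,0,20]]' 20
python3 -m handwheel '[[0,0,0.5,0,20],[0,0,0.5,0,20],[0,0,0,0,20],[0,0,0,0,20],[0,0,0,0,20],[0,0,0,0,20],[0,0,0,0,20],[0,0,0,0,20]]' 20
python3 -m handwheel '[[0,0,0.5,0,20],[0,0,0.5,0,20],[0,0,0,0,20],[0,0,0,0,20],[0,0,0,0,20],[0,0,0,0,20],[0,0,0,0,20],[0,0,0,0,20]]' 20
python3 - <<'E'
from h import *
st()
E
```

```text
time_s: 34.35
tcp_pos: [0.4891, -0.0166, 0.1271]
eef_rot: [180.0, -0.0, -90.2]
contact_force: [-0.2, -0.3, -0.9]
gripper_width: 0.0255
time_s: 35.35
tcp_pos: [0.4891, -0.0166, 0.1261]
eef_rot: [-180.0, 0.0, -90.2]
contact_force: [-0.9, -0.1, -0.7]
gripper_width: 0.0254
time_s: 36.35
tcp_pos: [0.4891, -0.0166, 0.1251]
eef_rot: [-180.0, 0.0, -90.2]
contact_force: [-0.1, 0.8, -0.1]
gripper_width: 0.0255
t 36.35 tcp [ 0.4891 -0.0166  0.1251] rot [-180.      0.    -90.17] F [-0.09  0.76 -0.14] w 0.0255 J6 -21.3
```

```bash
python3 -m handwheel '[[0,0,0.5,0,20],[0,0,0.5,0,20],[0,0,0,0,20],[0,0,0,0,20],[0,0,0,0,20],[0,0,0,0,20],[0,0,0,0,20],[0,0,0,0,20]]' 20
python3 -m handwheel '[[0,0,0.5,0,20],[0,0,0,0,20],[0,0,0,0,20],[0,0,0,0,20],[0,0,0,0,20],[0,0,0,0,20],[0,0,0,0,20],[0,0,0,0,20]]' 20
python3 - <<'E'
from h import *
st()
E
```

```text
time_s: 37.35
tcp_pos: [0.4891, -0.0166, 0.1241]
eef_rot: [-180.0, 0.0, -90.2]
contact_force: [-0.4, -0.2, 1.6]
gripper_width: 0.0258
time_s: 38.35
tcp_pos: [0.4891, -0.0166, 0.1236]
eef_rot: [-180.0, 0.0, -90.2]
contact_force: [0.1, 0.5, 1.7]
gripper_width: 0.0257
t 38.35 tcp [ 0.4891 -0.0166  0.1236] rot [-180.      0.    -90.17] F [0.06 0.52 1.67] w 0.0257 J6 -21.3
```

```bash
python3 -m handwheel '[[0,0,0.4,0,20],[0,0,0,0,20],[0,0,0,0,20],[0,0,0,0,20],[0,0,0,0,20],[0,0,0,0,20],[0,0,0,0,20],[0,0,0,0,20]]' 20
python3 -m handwheel '[[0,0,0,0,20],[0,0,0,0,20],[0,0,0,0,20],[0,0,0,0,20],[0,0,0,0,20],[0,0,0,0,20],[0,0,0,0,20],[0,0,0,0,20]]' 20
python3 - <<'E'
from h import *
st();c=cap('side');a=c['color'][200:300,230:350,::-1];cv2.imwrite('pics/d13.png',cv2.resize(a,None,fx=5,fy=5));st()
E
```

```text
time_s: 39.35
tcp_pos: [0.4891, -0.0166, 0.1232]
eef_rot: [-180.0, -0.0, -90.2]
contact_force: [-0.2, -0.3, 2.8]
gripper_width: 0.0255
time_s: 40.35
tcp_pos: [0.4891, -0.0166, 0.1232]
eef_rot: [-180.0, 0.0, -90.2]
contact_force: [-0.0, 0.2, 1.3]
gripper_width: 0.0254
t 40.35 tcp [ 0.4891 -0.0166  0.1232] rot [-180.      0.    -90.17] F [-0.03  0.15  1.33] w 0.0254 J6 -21.3
t 40.4 tcp [ 0.4891 -0.0166  0.1232] rot [180.    -0.   -90.17] F [0.03 0.57 2.16] w 0.0252 J6 -21.3
```

View pics/d13.png

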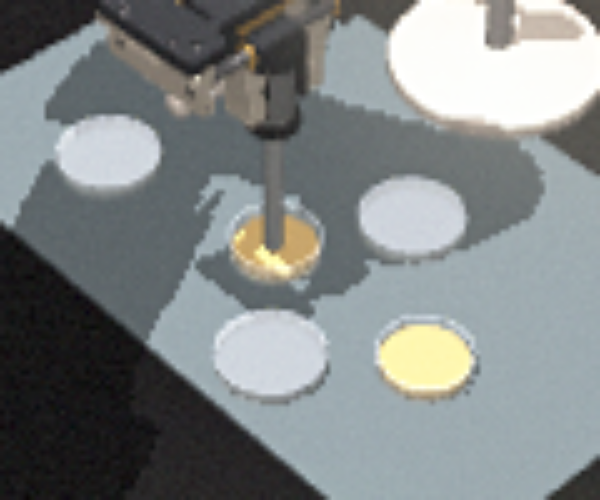

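The tip is in the middle of the agar at about 2.5 N over baseline, held for more than 2 s. On to the right plate.

```bash
python3 -m handwheel '[[0,0,-10,0,20],[0,0,-20,0,20],[0,0,-20,0,20],[32,0.5,0,0,20],[32,0.5,0,0,20],[32,0.5,0,0,20],[31,0.5,0,0,20],[0,0,0,0,20]]' 20
python3 -m handwheel '[[0,0,20,0,20],[0,0,0,0,20],[0,0,0,0,20],[0,0,0,0,20],[0,0,0,0,20],[0,0,0,0,20],[0,0,0,0,20],[0,0,0,0,20]]' 20
python3 - <<'E'
from h import *
st()
for n in ['wrist','scene','side']:
  c=cap(n,n+'14.png')
  for o in tans(c,lo=(12,30,100),hi=(32,255,255)): print(n,o)
E
```

```text
time_s: 41.4
tcp_pos: [0.4861, -0.145, 0.1732]
eef_rot: [180.0, 0.0, -90.3]
contact_force: [0.1, 0.0, -0.8]
gripper_width: 0.0256
time_s: 42.4
tcp_pos: [0.4867, -0.1436, 0.1532]
eef_rot: [-180.0, -0.0, -90.2]
contact_force: [0.2, 0.5, -0.7]
gripper_width: 0.0257
t 42.4 tcp [ 0.4867 -0.1436  0.1532] rot [-180.     -0.    -90.17] F [ 0.2   0.5  -0.71] w 0.0257 J6 -5.9
scene (271.0, 219.5, 8.1, array([ 0.4942, -0.0169,  0.009 ]), np.float64(0.0273))
scene (234.5, 211.0, 8.1, array([ 0.4887, -0.1447,  0.009 ]), np.float64(0.0273))
scene (380.9, 188.0, 14.3, array([0.2953, 0.3301, 0.009 ]), np.float64(0.0496))
side (478.4, 306.7, 7.6, array([ 0.7082, -0.5375,  0.009 ]), np.float64(0.0207))
side (314.3, 271.9, 9.2, array([ 0.4827, -0.1462,  0.009 ]), np.float64(0.0263))
side (284.8, 248.5, 8.6, array([ 0.4872, -0.0199,  0.009 ]), np.float64(0.0257))
```

View pics/wrist14.png

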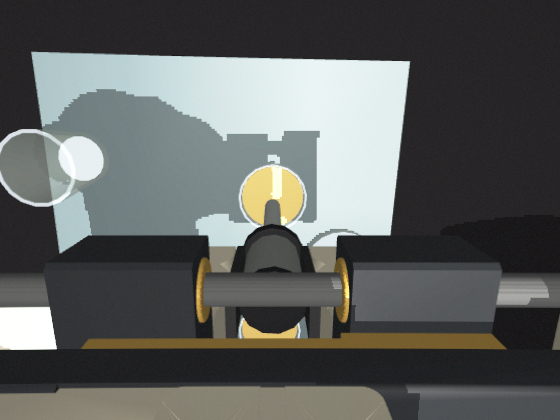

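```bash
python3 -m handwheel '[[1,0,8,0,20],[0,0,7,0,20],[0,0,5,0,20],[0,0,4,0,20],[0,0,2,0,20],[0,0,1,0,20],[0,0,0,0,20],[0,0,0,0,20]]' 20
python3 -m handwheel '[[0,0,0.5,0,20],[0,0,0.5,0,20],[0,0,0.5,0,20],[0,0,0.5,0,20],[0,0,0,0,20],[0,0,0,0,20],[0,0,0,0,20],[0,0,0,0,20]]' 20
python3 -m handwheel '[[0,0,0.5,0,20],[0,0,0.5,0,20],[0,0,0,0,20],[0,0,0,0,20],[0,0,0,0,20],[0,0,0,0,20],[0,0,0,0,20],[0,0,0,0,20]]' 20
python3 - <<'E'
from h import *
st()
E
```

```text
time_s: 43.55
tcp_pos: [0.4868, -0.1446, 0.1263]
eef_rot: [-180.0, -0.0, -90.2]
contact_force: [0.1, -0.7, -1.5]
gripper_width: 0.0254
time_s: 44.55
tcp_pos: [0.4868, -0.1446, 0.1242]
eef_rot: [-180.0, -0.0, -90.2]
contact_force: [0.3, 0.7, 1.0]
gripper_width: 0.0254
time_s: 45.55
tcp_pos: [0.4867, -0.1446, 0.1232]
eef_rot: [-180.0, -0.0, -90.2]
contact_force: [-0.5, 0.0, 2.6]
gripper_width: 0.0255
t 45.55 tcp [ 0.4867 -0.1446  0.1232] rot [-179.99   -0.    -90.17] F [-0.52  0.01  2.55] w 0.0255 J6 -5.8
```

```bash
python3 -m handwheel '[[0,0,0,0,20],[0,0,0,0,20],[0,0,0,0,20],[0,0,0,0,20],[0,0,0,0,20],[0,0,0,0,20],[0,0,0,0,20],[0,0,0,0,20]]' 20
python3 -m handwheel '[[0,0,0,0,20],[0,0,0,0,20],[0,0,0,0,20],[0,0,0,0,20],[0,0,0,0,20],[0,0,0,0,20],[0,0,0,0,20],[0,0,0,0,20]]' 20
python3 -m handwheel '[[0,0,-10,0,20],[0,0,-20,0,20],[0,0,-30,0,20],[0,0,-30,0,20],[0,0,-30,0,20],[0,0,-30,0,20],[0,0,-18,0,20],[0,0,0,0,20]]' 20
python3 -m handwheel '[[33,-12,0,0,20],[33,-13,0,0,20],[33,-12,0,0,20],[33,-13,0,0,20],[33,-12,0,0,20],[33,-13,0,0,20],[33,-13,0,0,20],[0,0,0,0,20]]' 20
python3 -m handwheel '[[0,0,10,0,20],[0,0,5,0,20],[0,0,0,0,20],[0,0,0,0,20],[0,0,0,0,20],[0,0,0,0,20],[0,0,0,0,20],[0,0,0,0,20]]' 20
python3 - <<'E'
from h import *
st()
t=get_state()['tcp_pos']-[0,0,.1174]
for n,(a,b) in {'scene':(120,170),'side':(360,230)}.items():
  c=cap(n);z=c['color'][b:b+80,a:a+90,::-1];cv2.imwrite('pics/%s15.png'%n,cv2.resize(z,None,fx=7,fy=7))
  for p in [t,[.575,-.376,.125],[.5735,-.377,.125]]: print(n,[(round((q-o)*7)) for q,o in zip(proj(c,p),(a,b))])
E
```

```text
time_s: 46.55
tcp_pos: [0.4867, -0.1446, 0.1232]
eef_rot: [-180.0, 0.0, -90.2]
contact_force: [-0.7, -0.1, 2.2]
gripper_width: 0.0256
time_s: 47.55
tcp_pos: [0.4867, -0.1446, 0.1232]
eef_rot: [-180.0, -0.0, -90.2]
contact_force: [-0.2, -0.3, 2.2]
gripper_width: 0.0257
time_s: 48.55
tcp_pos: [0.487, -0.1445, 0.2925]
eef_rot: [-179.9, 0.0, -90.2]
contact_force: [-0.4, -0.5, -1.2]
gripper_width: 0.0253
time_s: 49.55
tcp_pos: [0.5736, -0.3773, 0.288]
eef_rot: [179.8, 0.1, -90.3]
contact_force: [0.1, 0.4, -1.4]
gripper_width: 0.0258
time_s: 50.55
tcp_pos: [0.574, -0.3759, 0.2762]
eef_rot: [-180.0, -0.0, -90.2]
contact_force: [0.1, -0.4, -1.4]
gripper_width: 0.026
t 50.55 tcp [ 0.574  -0.3759  0.2762] rot [-180.     -0.    -90.17] F [ 0.07 -0.39 -1.44] w 0.026 J6 16.8
scene [206, 200]
scene [225, 239]
scene [224, 235]
side [340, 223]
side [326, 286]
side [326, 290]
```

View pics/scene15.png

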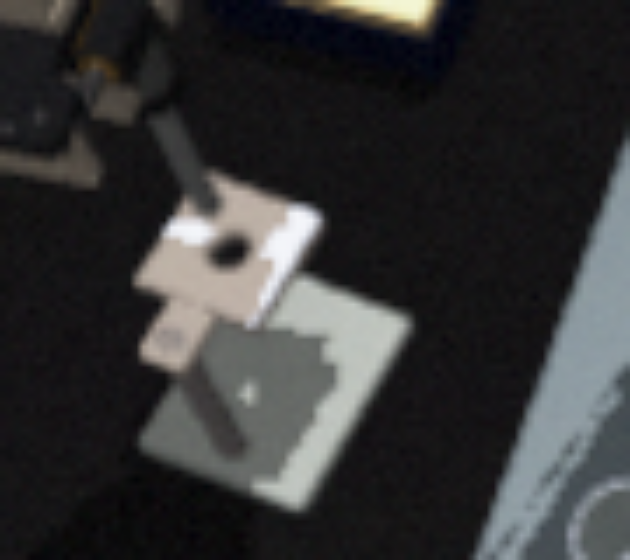

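View pics/side15.png

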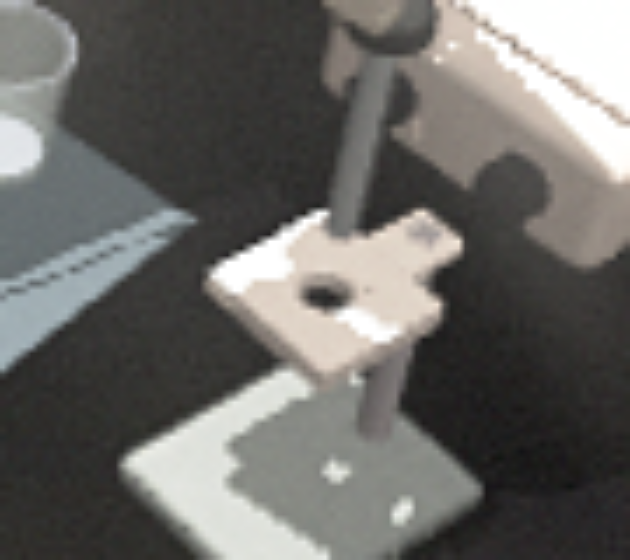

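The scene view has the tip at (208,208) and the hole at (231,249), so the hole lies about 1.5 mm to the +y side. I'll shift by that and lower carefully.

```bash
python3 -m handwheel '[[-1.3,-1,10,0,20],[0,0,10,0,20],[0,0,5,0,20],[0,0,5,0,20],[0,0,5,0,20],[0,0,5,0,20],[0,0,0,0,20],[0,0,0,0,20]]' 20
python3 - <<'E'
from h import *
st()
E
```

```text
time_s: 51.65
tcp_pos: [0.5751, -0.3746, 0.2364]
eef_rot: [-180.0, -0.0, -90.2]
contact_force: [0.1, -0.4, -0.4]
gripper_width: 0.0255
t 51.65 tcp [ 0.5751 -0.3746  0.2364] rot [-1.7999e+02 -1.0000e-02 -9.0170e+01] F [ 0.13 -0.35 -0.36] w 0.0255 J6 16.7
```

```bash
python3 -m handwheel '[[0,0,5,0,20],[0,0,5,0,20],[0,0,5,0,20],[0,0,5,0,20],[0,0,5,0,20],[0,0,5,0,20],[0,0,5,0,20],[0,0,0,0,20]]' 20
python3 -m handwheel '[[0,0,10,0,20],[0,0,10,0,20],[0,0,10,0,20],[0,0,10,0,20],[0,0,8,0,20],[0,0,5,0,20],[0,0,2,0,20],[0,0,0,0,20]]' 20
python3 - <<'E'
from h import *
st()
E
```

```text
time_s: 52.65
tcp_pos: [0.5748, -0.3744, 0.2006]
eef_rot: [180.0, 0.0, -90.2]
contact_force: [0.3, 0.1, 0.1]
gripper_width: 0.0253
time_s: 53.65
tcp_pos: [0.5751, -0.3746, 0.1463]
eef_rot: [-180.0, -0.0, -90.2]
contact_force: [-0.2, -0.5, 0.0]
gripper_width: 0.025
t 53.65 tcp [ 0.5751 -0.3746  0.1463] rot [-1.7999e+02 -1.0000e-02 -9.0170e+01] F [-0.22 -0.46  0.01] w 0.025 J6 16.7
```

```bash
python3 -m handwheel '[[0,0,1,0,20],[0,0,1,0,20],[0,0,1,0,20],[0,0,1,0,20],[0,0,0,0,20],[0,0,0,0,20],[0,0,0,0,20],[0,0,0,0,20]]' 20
python3 -m handwheel '[[0,0,0.5,0,20],[0,0,0.5,0,20],[0,0,0,0,20],[0,0,0,0,20],[0,0,0,0,20],[0,0,0,0,20],[0,0,0,0,20],[0,0,0,0,20]]' 20
python3 - <<'E'
from h import *
st();c=cap('side');z=c['color'][210:320,340:440,::-1];cv2.imwrite('pics/d16.png',cv2.resize(z,None,fx=5,fy=5))
E
```

```text
time_s: 54.65
tcp_pos: [0.575, -0.3746, 0.1424]
eef_rot: [-180.0, -0.0, -90.2]
contact_force: [-0.3, 0.9, 3.5]
gripper_width: 0.0257
time_s: 55.65
tcp_pos: [0.5751, -0.3746, 0.1423]
eef_rot: [-180.0, -0.0, -90.2]
contact_force: [-2.2, 2.9, 9.1]
gripper_width: 0.0254
t 55.65 tcp [ 0.5751 -0.3746  0.1423] rot [-1.7997e+02 -3.0000e-02 -9.0150e+01] F [-2.18  2.92  9.07] w 0.0254 J6 16.7
```

View pics/d16.png

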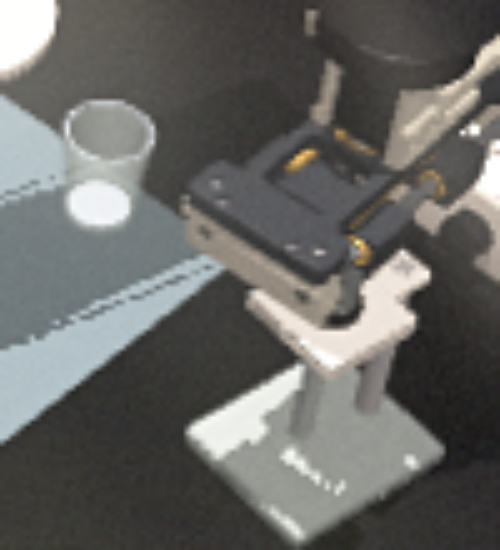

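The collar is seated (9 N), at the same TCP height as when I gripped it. I'll release and rise.

```bash
python3 -m handwheel '[[0,0,-0.7,0,20],[0,0,0,0,20],[0,0,0,0,35],[0,0,0,0,50],[0,0,0,0,60],[0,0,0,0,60],[0,0,0,0,60],[0,0,0,0,60]]' 20
python3 -m handwheel '[[0,0,-10,0,60],[0,0,-20,0,60],[0,0,-30,0,60],[0,0,-40,0,60],[-35,15,-20,0,84],[-35,15,-20,0,84],[-35,15,0,0,84],[-35,15,0,0,84]]' 20
python3 -m handwheel '[[-35,15,0,0,84],[-35,15,0,0,84],[0,0,0,0,84],[0,0,0,0,84],[0,0,0,0,84],[0,0,0,0,84],[0,0,0,0,84],[0,0,0,0,84]]' 6
python3 - <<'E'
from h import *
st();c=cap('side');z=c['color'][160:320,210:440,::-1];cv2.imwrite('pics/d17.png',cv2.resize(z,None,fx=3.4,fy=3.4))
w=cap('wrist','w17.png')
for n,c in (('side',c),('wrist',w),('scene',cap('scene','s17.png'))):
  for o in tans(c,lo=(12,30,100),hi=(32,255,255)): print(n,o)
E
```

```text
time_s: 56.7
tcp_pos: [0.575, -0.3745, 0.1418]
eef_rot: [-180.0, 0.0, -90.2]
contact_force: [0.0, 0.0, -0.1]
gripper_width: 0.0599
time_s: 57.7
tcp_pos: [0.515, -0.2334, 0.2832]
eef_rot: [-179.9, -0.0, -90.2]
contact_force: [0.5, 0.9, 0.1]
gripper_width: 0.0835
time_s: 58.7
tcp_pos: [0.4857, -0.1645, 0.2817]
eef_rot: [180.0, -0.0, -90.2]
contact_force: [0.8, 0.1, 0.3]
gripper_width: 0.0841
t 58.7 tcp [ 0.4857 -0.1645  0.2817] rot [179.98  -0.   -90.2 ] F [0.76 0.09 0.25] w 0.0841 J6 -3.5
side (478.4, 306.7, 7.6, array([ 0.7082, -0.5375,  0.009 ]), np.float64(0.0207))
side (314.3, 271.9, 9.2, array([ 0.4827, -0.1462,  0.009 ]), np.float64(0.0263))
side (284.8, 248.5, 8.6, array([ 0.4872, -0.0199,  0.009 ]), np.float64(0.0257))
wrist (271.3, 190.7, 21.5, array([ 0.4858, -0.1439,  0.009 ]), np.float64(0.0261))
scene (271.0, 219.5, 8.1, array([ 0.4942, -0.0169,  0.009 ]), np.float64(0.0273))
scene (234.5, 211.5, 7.9, array([ 0.4905, -0.1442,  0.009 ]), np.float64(0.0267))
scene (380.9, 188.0, 14.3, array([0.2953, 0.3301, 0.009 ]), np.float64(0.0496))
```

View pics/d17.png

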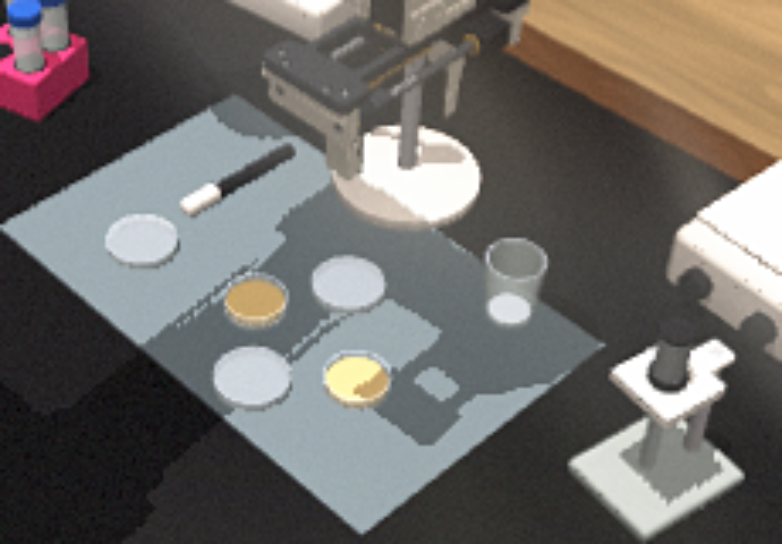

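View pics/w17.png

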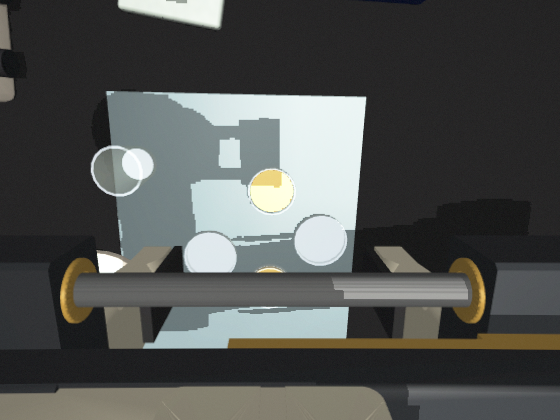

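The electrode hangs upright in the stand again. Now the right lid, from the front spot.

```bash
python3 -m handwheel '[[-42,30,0,0,84],[-42.5,30,0,0,84],[0,0,50,0,80],[0,0,50,0,78],[0,0,50,0,78],[0,0,50,0,78],[0,0,30,0,78],[0,0,20,0,78]]' 6
python3 -m handwheel '[[0,0,15,0,78],[0,0,12,0,78],[0,0,0,0,78],[0,0,0,0,78],[0,0,0,0,60],[0,0,0,0,60],[0,0,0,0,60],[0,0,0,0,60]]' 6
python3 -m handwheel '[[0,0,0,0,60],[0,0,0,0,60],[0,0,0,0,60],[0,0,0,0,60],[0,0,-5,0,60],[0,0,-15,0,60],[0,0,-20,0,60],[0,0,-25,0,60]]' 6
python3 -m handwheel '[[0,0,0,0,60],[0,0,0,0,60],[0,0,0,0,60],[0,0,0,0,60],[0,0,0,0,60],[0,0,0,0,60],[0,0,0,0,60],[0,0,0,0,60]]' 6
python3 - <<'E'
from h import *
st();cap('wrist','w18.png');print(plan([.4873,-.1441,.0077],-90))
E
```

```text
time_s: 59.85
tcp_pos: [0.4253, -0.0797, 0.0305]
eef_rot: [179.9, -0.0, -90.2]
contact_force: [-0.0, 1.5, 0.8]
gripper_width: 0.078
time_s: 60.85
tcp_pos: [0.4263, -0.0795, 0.0053]
eef_rot: [-179.9, 0.0, -90.2]
contact_force: [0.1, 1.2, 5.4]
gripper_width: 0.066
time_s: 61.85
tcp_pos: [0.4253, -0.0797, 0.0703]
eef_rot: [179.9, -0.0, -90.2]
contact_force: [-0.0, 0.2, -1.2]
gripper_width: 0.0668
time_s: 62.85
tcp_pos: [0.4259, -0.0796, 0.0699]
eef_rot: [-180.0, -0.0, -90.2]
contact_force: [-0.7, -0.5, 0.2]
gripper_width: 0.0662
t 62.85 tcp [ 0.4259 -0.0796  0.0699] rot [-180.     -0.    -90.17] F [-0.75 -0.47  0.18] w 0.0662 J6 -15.9
turn -0.2 shift x 64.5 y -61.4 z 62.2
```

View pics/w18.png

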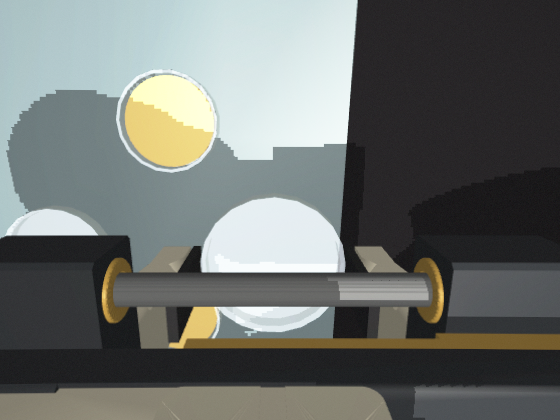

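```bash
python3 -m handwheel '[[21,-20,0,0,60],[21,-20,0,0,60],[22.2,-21,0,0,60],[0,0,0,0,60],[0,0,20,0,60],[0,0,15,0,60],[0,0,10,0,60],[0,0,0,0,60]]' 6
python3 -m handwheel '[[0,0,3,0,60],[0,0,3,0,60],[0,0,2,0,60],[0,0,2,0,60],[0,0,2,0,60],[0,0,1,0,60],[0,0,0,0,60],[0,0,0,0,60]]' 6
python3 - <<'E'
from h import *
st()
c=cap('side');z=c['color'][190:310,210:370,::-1];cv2.imwrite('pics/d19.png',cv2.resize(z,None,fx=4.5,fy=4.5))
E
```

```text
time_s: 63.9
tcp_pos: [0.4861, -0.1438, 0.0242]
eef_rot: [179.9, -0.0, -90.2]
contact_force: [0.9, 0.4, 1.1]
gripper_width: 0.066
time_s: 64.9
tcp_pos: [0.4867, -0.144, 0.0119]
eef_rot: [-180.0, -0.0, -90.2]
contact_force: [0.1, -0.4, 0.2]
gripper_width: 0.0658
t 64.9 tcp [ 0.4867 -0.144   0.0119] rot [-179.99   -0.    -90.17] F [ 0.12 -0.35  0.22] w 0.0658 J6 -5.9
```

View pics/d19.png

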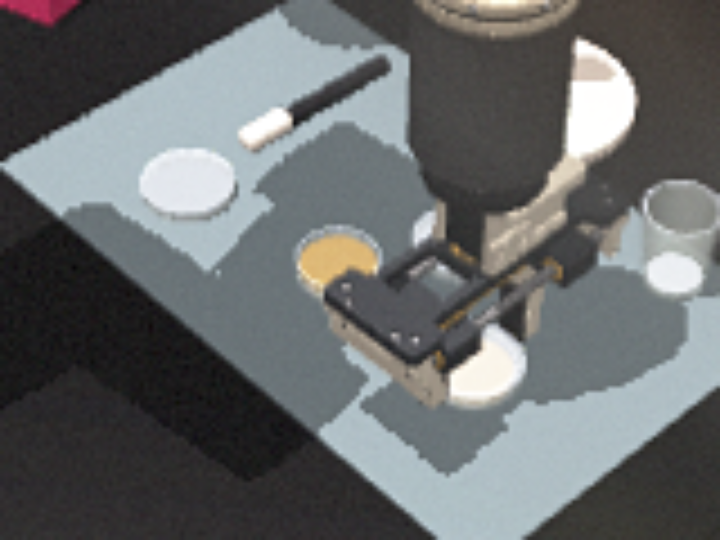

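```bash
python3 -m handwheel '[[0,0,0.7,0,60],[0,0,0,0,60],[0,0,0,0,66],[0,0,0,0,70],[0,0,0,0,74],[0,0,0,0,78],[0,0,0,0,78],[0,0,0,0,78]]' 6
python3 -m handwheel '[[0,0,-10,0,78],[0,0,-20,0,78],[0,0,-40,0,78],[0,0,-50,0,78],[0,0,-50,0,78],[-40,-30,-50,0,78],[-40,-30,-20,0,78],[0,0,0,0,78]]' 6
python3 -m handwheel '[[0,0,0,0,78],[0,0,0,0,78],[0,0,0,0,78],[0,0,0,0,78],[0,0,0,0,78],[0,0,0,0,78],[0,0,0,0,78],[0,0,0,0,78]]' 6
python3 - <<'E'
from h import *
st();c=cap('side');z=c['color'][190:310,210:370,::-1];cv2.imwrite('pics/d20.png',cv2.resize(z,None,fx=4.5,fy=4.5))
w=cap('wrist','w20.png')
for n,c in (('wrist',w),):
  for o in tans(c,lo=(12,10,100),hi=(32,255,255)): print(n,o)
print(plan([.5655,-.0603,.007],-90))
E
```

```text
time_s: 65.95
tcp_pos: [0.4867, -0.144, 0.0111]
eef_rot: [180.0, 0.0, -90.2]
contact_force: [-0.8, -0.1, 0.6]
gripper_width: 0.0779
time_s: 66.95
tcp_pos: [0.5457, -0.0667, 0.2479]
eef_rot: [-179.8, 0.0, -90.0]
contact_force: [-1.1, 0.2, -1.0]
gripper_width: 0.0781
time_s: 67.95
tcp_pos: [0.5435, -0.0688, 0.2454]
eef_rot: [-180.0, -0.0, -90.2]
contact_force: [-0.8, -0.3, 0.5]
gripper_width: 0.0782
t 67.95 tcp [ 0.5435 -0.0688  0.2454] rot [-180.     -0.    -90.17] F [-0.79 -0.28  0.49] w 0.0782 J6 -13.5
wrist (318.9, 223.0, 23.3, array([ 0.4894, -0.018 ,  0.009 ]), np.float64(0.0265))
wrist (326.3, 107.7, 26.0, array([ 0.4855, -0.1441,  0.009 ]), np.float64(0.0272))
turn -0.2 shift x -8.5 y -22.1 z 238.3
```

View pics/d20.png

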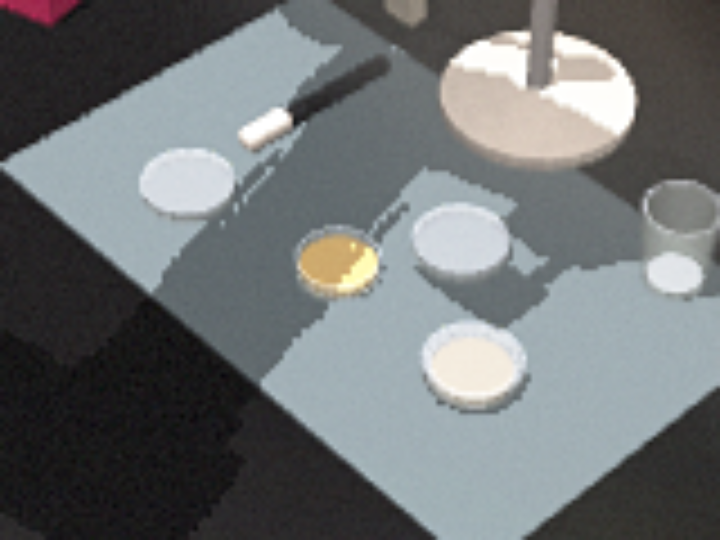

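View pics/w20.png

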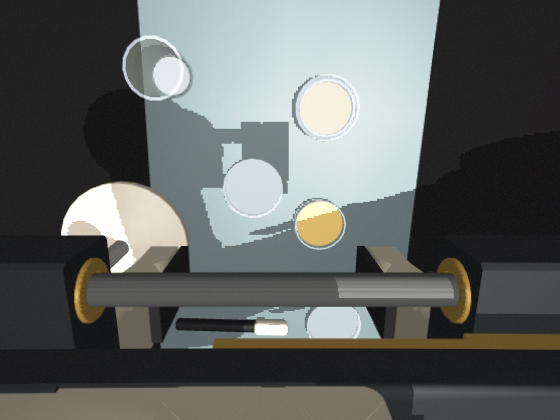

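The right plate is covered. The mid plate now measures (0.489,-0.018). I'll fetch its lid.

```bash
python3 -m handwheel '[[-8.5,-22,0,0,78],[0,0,50,0,78],[0,0,50,0,78],[0,0,50,0,78],[0,0,40,0,78],[0,0,25,0,78],[0,0,0,0,78],[0,0,0,0,78]]' 6
python3 -m handwheel '[[0,0,12,0,78],[0,0,11.5,0,78],[0,0,0,0,78],[0,0,0,0,78],[0,0,0,0,60],[0,0,0,0,60],[0,0,0,0,60],[0,0,0,0,60]]' 6
python3 -m handwheel '[[0,0,0,0,60],[0,0,0,0,60],[0,0,0,0,60],[0,0,0,0,60],[0,0,-5,0,60],[0,0,-15,0,60],[0,0,-20,0,60],[0,0,-25,0,60]]' 6
python3 -m handwheel '[[16,24,0,0,60],[0,24,0,0,60],[-5,0,0,0,60],[0,0,0,0,60],[0,0,0,0,60],[0,0,0,0,60],[0,0,0,0,60],[0,0,0,0,60]]' 6
python3 - <<'E'
from h import *
st();c=cap('wrist','w21.png');print(plan([.490,-.0187,.011],-90))
for o in tans(c,lo=(12,10,100),hi=(32,255,255)): print(o)
E
```

```text
time_s: 69.05
tcp_pos: [0.5663, -0.0603, 0.0314]
eef_rot: [-179.9, -0.0, -90.1]
contact_force: [0.5, -1.1, 0.3]
gripper_width: 0.0779
time_s: 70.05
tcp_pos: [0.5657, -0.0603, 0.0071]
eef_rot: [-180.0, 0.0, -90.2]
contact_force: [0.2, -0.1, 1.1]
gripper_width: 0.0661
time_s: 71.05
tcp_pos: [0.5651, -0.0604, 0.073]
eef_rot: [180.0, -0.0, -90.2]
contact_force: [-0.9, -0.3, 1.1]
gripper_width: 0.0662
time_s: 72.05
tcp_pos: [0.5174, -0.0713, 0.0717]
eef_rot: [180.0, -0.0, -90.2]
contact_force: [0.2, 0.3, 0.2]
gripper_width: 0.0664
t 72.05 tcp [ 0.5174 -0.0713  0.0717] rot [ 1.7998e+02 -1.0000e-02 -9.0180e+01] F [0.19 0.31 0.25] w 0.0664 J6 -13.9
turn -0.2 shift x -52.6 y 27.4 z 60.7
(324.1, 105.5, 46.6, array([ 0.4856, -0.1443,  0.009 ]), np.float64(0.0272))
```

View pics/w21.png

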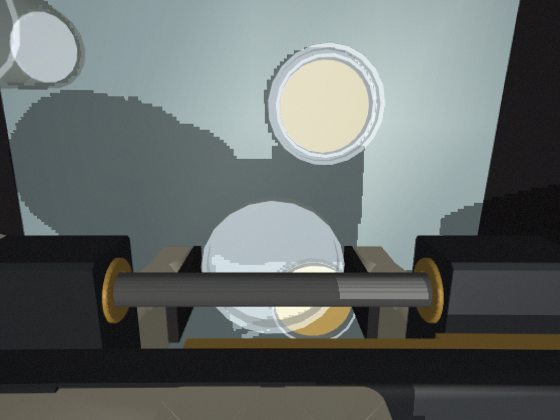

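```bash
python3 -m handwheel '[[-26,14,-8,0,60],[-26.6,13.4,0,0,60],[0,0,0,0,60],[0,0,0,0,60],[0,0,0,0,60],[0,0,0,0,60],[0,0,0,0,60],[0,0,0,0,60]]' 6
python3 - <<'E'
from h import *
st();c=cap('wrist')
a=np.hstack([c['color'][150:345,180:365,::-1],cv2.imread('pics/l5wrist.png')[150:345,180:365]])
cv2.imwrite('pics/w22.png',cv2.resize(a,None,fx=2.1,fy=2.1))
E
```

```text
time_s: 73.1
tcp_pos: [0.4902, -0.0187, 0.0798]
eef_rot: [180.0, -0.0, -90.2]
contact_force: [-0.6, -0.9, -0.0]
gripper_width: 0.0657
t 73.1 tcp [ 0.4902 -0.0187  0.0798] rot [179.99  -0.   -90.19] F [-0.61 -0.92 -0.02] w 0.0657 J6 -21.0
```

View pics/w22.png

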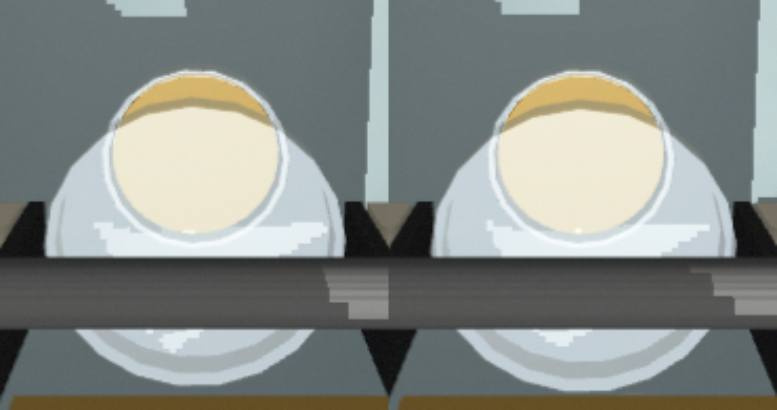

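The dish sits relative to the tool as it did just after lifting the lid (left new, right old), so I'll lower.

```bash
python3 -m handwheel '[[0,0,20,0,60],[0,0,15,0,60],[0,0,12,0,60],[0,0,6,0,60],[0,0,0,0,60],[0,0,3,0,60],[0,0,2,0,60],[0,0,2,0,60]]' 6
python3 -m handwheel '[[0,0,2,0,60],[0,0,2,0,60],[0,0,1,0,60],[0,0,0.7,0,60],[0,0,0,0,60],[0,0,0,0,60],[0,0,0,0,60],[0,0,0,0,60]]' 6
python3 - <<'E'
from h import *
st()
E
```

```text
time_s: 74.15
tcp_pos: [0.4903, -0.0185, 0.0199]
eef_rot: [-180.0, 0.0, -90.2]
contact_force: [-0.0, 0.3, 0.2]
gripper_width: 0.066
time_s: 75.15
tcp_pos: [0.4902, -0.0185, 0.0142]
eef_rot: [-180.0, 0.0, -90.2]
contact_force: [-1.3, 0.9, -0.3]
gripper_width: 0.0663
t 75.15 tcp [ 0.4902 -0.0185  0.0142] rot [-180.      0.    -90.18] F [-1.27  0.89 -0.32] w 0.0663 J6 -21.0
```

```bash
python3 -m handwheel '[[0,0,1,0,60],[0,0,0.5,0,60],[0,0,0,0,66],[0,0,0,0,70],[0,0,0,0,74],[0,0,0,0,78],[0,0,0,0,78],[0,0,0,0,78]]' 6
python3 -m handwheel '[[0,0,-10,0,78],[0,0,-20,0,78],[0,0,-40,0,78],[0,0,-50,0,78],[0,0,-50,0,78],[25,20,-50,0,78],[25,20,-20,0,78],[0,0,0,0,78]]' 6
python3 -m handwheel '[[0,0,0,0,78],[0,0,0,0,78],[0,0,0,0,78],[0,0,0,0,78],[0,0,0,0,78],[0,0,0,0,78],[0,0,0,0,78],[0,0,0,0,78]]' 6
python3 - <<'E'
from h import *
st();c=cap('side');z=c['color'][160:320,210:440,::-1];cv2.imwrite('pics/d23.png',cv2.resize(z,None,fx=3.4,fy=3.4))
cap('wrist','w23.png');cap('scene','s23.png')
E
```

```text
time_s: 76.15
tcp_pos: [0.4902, -0.0185, 0.0126]
eef_rot: [180.0, -0.0, -90.2]
contact_force: [0.2, -0.0, 0.7]
gripper_width: 0.0783
time_s: 77.15
tcp_pos: [0.4497, -0.0694, 0.2556]
eef_rot: [-179.7, 0.1, -90.2]
contact_force: [-0.1, -0.5, -0.8]
gripper_width: 0.0781
time_s: 78.15
tcp_pos: [0.45, -0.0684, 0.2527]
eef_rot: [-180.0, 0.0, -90.2]
contact_force: [-0.2, -0.3, 0.0]
gripper_width: 0.0782
t 78.15 tcp [ 0.45   -0.0684  0.2527] rot [-179.99    0.    -90.17] F [-0.21 -0.31  0.01] w 0.0782 J6 -16.4
```

View pics/d23.png

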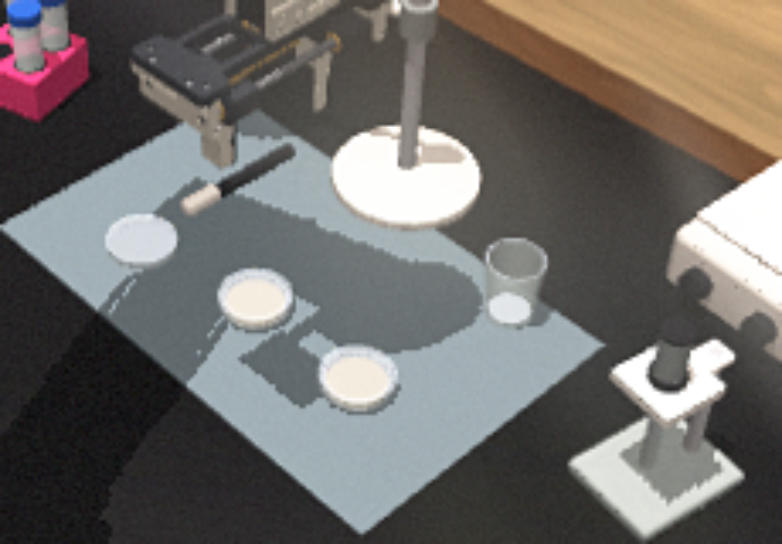

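View pics/w23.png

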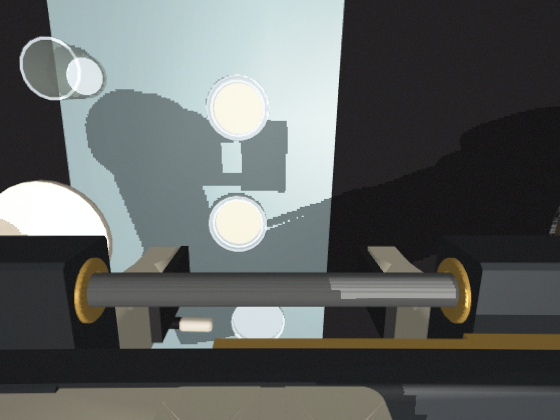

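View pics/s23.png

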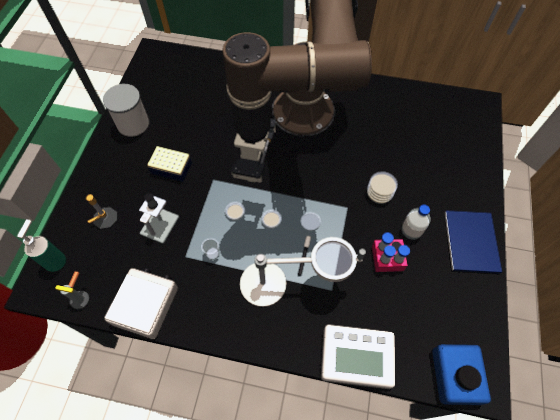

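Both plates look covered and concentric, the electrode is hanging, and the magnifier is aside. One depth check of the lid tops, then I'll hand in.

Run:
```python
from h import *
w=cap('wrist')
for u,v in [(238,107),(239,222)]:
    print([[round(float(dep(w,u+a,v+b)[2]),4) for a,b in [(0,0),(-18,0),(18,0),(0,-18),(0,18),(-25,0),(25,0)]]])
for lo in [(12,10,100)]:
    for o in tans(w,lo=lo,hi=(32,255,255)): print(o)
s=vision.capture('scene');print('knob',onz(s,361.5,252,.243))
```

```text
[[0.015, 0.016, 0.0161, 0.0158, 0.0146, 0.0157, 0.0158]]
[[0.0162, 0.016, 0.0148, 0.0145, 0.0151, 0.0151, 0.0163]]
(238.0, 222.0, 22.5, array([ 0.4889, -0.017 ,  0.009 ]), np.float64(0.026))
(238.0, 107.9, 25.4, array([ 0.4854, -0.144 ,  0.009 ]), np.float64(0.0271))
knob [0.65046311 0.26757059 0.243     ]
```

```bash
python3 -c "
from plant import r
print(r.close_job())"
```

```text
the job is handed in; nothing more can be done
None
```

The job is done and handed in at about 78 s; no verdict was reported.

- **Magnifier:** I swung it to the left, to about -1.3 rad as measured from the knob. It was still there at the end.
- **Plates:** only the middle and right plates were there. The left place held a lone lid, which I left alone.
- **Readings:** I took both lids off, then touched the middle agar and after it the right one. Each touch lasted more than 2 s at roughly 2 to 3 N. The force reading is noisy by about 1 N.
- **Middle plate:** before the first touch it had shifted about 6–7 mm to the right, and three camera views agreed on this. I corrected for it when touching the agar and when putting the lid back.

**Last checks:**
- The electrode hangs upright in its stand.
- The lids look concentric, and depth across each is level to about 1.5 mm. Their tops read 14.5–16 mm rather than the expected 17 mm. I took that as camera bias.
- Nothing else on the bench looked disturbed, and the gripper was clear of everything.

No check failed.

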